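# Clamp the amplifier module in the service cradle

### The arm

A 7-joint arm with a two-finger parallel gripper is mounted at the origin on the work surface. World frame = base frame: x ahead of the robot, y to its left, z up, the work surface at z = 0. Lengths are in m, angles in rad, forces in N, time in s.
With the tool pointing down it reaches from about 0.425 to 0.925 m from the base axis. Payload 6.8 kg.
Tool frame: the origin (TCP) lies between the finger pads; the fingertips stand env.tip_extent ahead of it and the grasp point (between the pads) lies 6 mm ahead of it (env.tip_extent is the distance from the TCP to the fingertips, in m); z points along the fingers, x is the direction in which the jaws open and shut, and the axes are right-handed (so a half turn about z gives the same grasp; the last joint's range is limited). The gripper opens to 85 mm and grips with 20 to 120 N. Pads are 22 mm wide; open, the fingers measure 114 mm over their backs; the gripper's body (76 mm by 85 mm) begins 54 mm behind the grasp point. The pads swing forward as they close: fully open they stand 13 mm farther back than shut.
Start: joints at [1.065, 0.477, 0.022, 1.555, -0.011, 1.109, -0.083], TCP at [0.261, -0.622, 0.256] pointing down, gripper open.
Joint ranges: [-2.96, 2.96], [-0.34, 2.1], [-1.41, 1.46], [0.24, 2.44], [-1.37, 4.51], [0.17, 1.92], [-2.96, 2.96]. Speed limits (rad/s): [2.39, 2.39, 3.14, 3.14, 3.14, 3.14, 3.14].

### API

Orientations are given as a 3x3 rotation matrix whose columns are the frame's x, y, z axes.
In Python, from cell import env gives the robot as it stands. The module is installed in compiled form; this text tells all that it offers.
- The arm moves only by the shell command python3 -m inch 'ROWS' [FORCE]. ROWS is a JSON object of lists of equal length, an entry for each row: "grip": the opening, from -1 (shut) to 1 (fully open); "dp": the shift along the tool's x, y, z in m, a list of three; "turn": the turn about the tool's z in degrees. A call has 1 to 8 rows; each row is the pose to reach, as a shift and turn from the pose measured when the call began, along the tool's axes at that moment; what a row does not reach only later rows make up. A row lasts 1/12 s, in which the tool goes at most 41.7 mm and 7.16 degrees, less where a joint would pass 70% of its speed; a pose out of reach is approached as far as the arm can. A call with a gripper value outside its range is refused whole. The fingers move at their own pace and stop on an object; FORCE is the grip in N (left out, the last holds). Time passes only in rows, so rows that repeat a pose let the fingers close. It gives the time, the measured TCP pose, the force and the opening at its end, in the units of the state.
- env.read_state(): the state, without advancing time (a new reading comes with each control period).
- env.get_image(name): name is "side" or "top" or "wrist"; returns a dict with "img" (480x640x3 uint8, red, green, blue), "camera_matrix" (3x3 intrinsics, pixels), "k1" (the pictures are not rectified: a ray, as slopes to the right and down, at radius r is drawn at 1 + k1 r^2 times it, then the intrinsics apply), "extrinsics" (4x4, takes a point from world to camera coordinates); the wrist camera has in their place "T_tool_cam" (4x4, takes a point from camera to tool coordinates, whose origin is the TCP and whose axes are the tool frame's). Camera axes: x right, y up, looking along -z (the intrinsics and any distortion apply to the point x, -y, -z); pixel columns grow to the right and rows downward; lengths in m; the calibration is good to about 2 mm. A picture is of the moment at which its call begins: read the wrist's pose just before it. There is no depth.
- env.hand_in(): hands the job in, once; it reports no verdict.
The state is a dict: "t": time; "q": joint angles; "qvel": joint speeds; "joint_torque": joint torques, N m; "tcp_pos": TCP position; "tcp_rot": TCP orientation; "wrist_force": force on the tool from outside, world axes, zero at the start; "ft_torque": the same for the moment, N m; "finger_gap": finger opening in m.
Only numpy, scipy, OpenCV 4.12 (cv2) and the standard library are available. Lean on these libraries where they do the work, as an engineer would, in place of code of your own. Each camera call takes 0.05 s, during which the arm holds its last target.

### The job

Slide the amplifier module along the cradle's bed, without lifting it, until it rests against the end stop. Then wind the red handwheel clockwise until you feel it come to its stop, and back it off a quarter turn so that the jaw does not pinch; leave the module against the end stop and do not disturb the tools around the cradle.

Things in the scene. Friction and masses are not known exactly. Their poses are not given: they have to be found in the camera images.
- cradle: Fixed aluminium and blue cradle. Origin on the table under the bed, z up. Bed x -110 to +100, y -200 to +150 mm, top 20 mm above the table. Blue fence along the +y side, inner face at y = +120 mm, x -65 to +65, top 65 mm high. Blue gearbox 75 x 75 mm at x = -30, y = -125 mm, top 70 mm high, carries the handwheel. The bed between jaw and fence is open at its -x end.
- end_stop (a point): Middle of the top edge of the blue end stop's face (60 mm above the table), at x = +75, y = +87.5 mm in the cradle's frame; the face is 65 mm wide and looks to the cradle's -x; same axes as the cradle.
- module: Loose amplifier module, aluminium finned heat sink on a green base: block 120 (x) x 70 (y) x 45 (z) mm, 0.25 to 0.5 kg, sliding takes 2 to 8 N. Origin: centre of its underside. It starts on the bed between jaw and fence, nearly square, 35 to 60 mm short of the end stop; home against it, its origin is at x = +15 mm in the cradle's frame. The closing jaw squares it against the fence.
- jaw_face (a point): Middle of the top edge of the black face of the grey sliding jaw, 59 mm above the table; the jaw is 120 mm long, centred at x = 0 in the cradle's frame, and moves towards the fence (+y of the cradle) by 12 mm per clockwise turn of the handwheel. At the handwheel's stop its face stands about 1 mm clear of a module lying against the fence.
- wheel_hub (a point): Top of the hub of the red handwheel, on its vertical axis, 112 mm above the table. Rim 122 mm across, 92 to 104 mm above the table, three spokes. Clockwise from above closes the jaw; 1.3 to 2.7 turns remain at the start; the angle of the rigid stop differs each time and must be felt. Turning takes about 2 N at the crank handle; the wheel stays where it is left.
- crank_top (a point): Centre of the top of the black upright crank handle fixed on the handwheel's rim: cylinder of 22 mm diameter, 102 to 147 mm above the table (this point at 147), its axis 55 mm from the wheel's axis. It can be pushed round from behind; nothing else stands as high beside it.
- multimeter: Loose yellow multimeter, 150 x 80 x 35 mm, lying on the table beside the cradle's fence; origin: centre of its underside. Bystander.
- spool: Loose grey solder spool, 60 mm diameter, 50 mm tall, standing beside the gearbox end; origin: centre of its underside. Bystander.
- screwdriver: Loose screwdriver, 180 mm long, lying beyond the cradle; origin: underside, about mid-length. Bystander.
Things that resemble listed ones, but are neither listed nor needed, are in the scene too. Of the things that look like the module, the middle-sized one is meant.

How it is judged:
By the outcome, as a careful person would: the job done as asked, in the order asked, and still so for the second after the job is handed in, with the robot touching nothing.
It also fails if it takes over 72 s, if anything falls off the work surface, if the arm or the gripper's body presses on something with over 40 N, if the wrist force passes 120 N, or if a joint passes its speed limit or range.

## Working session

There is one attempt and no reset: what is moved stays moved. The work goes in short steps, Python scripts to look and compute and a shell command to move; the robot and the scene stay as the last step left them, time stands still between calls to the robot, and variables do not carry over. Pictures are saved under pics/ and viewed, and the job is handed in when it is done.

```bash
mkdir -p pics; cat > h.py <<'E'
import numpy as np, cv2
from cell import env
def snap(name,fn):
    s=env.read_state(); d=env.get_image(name)
    cv2.imwrite('pics/'+fn,d['img'][:,:,::-1])
    K=np.array(d['camera_matrix']);k1=d['k1']
    if name=='wrist':
        T=np.eye(4);T[:3,:3]=s['tcp_rot'];T[:3,3]=s['tcp_pos'];M=T@np.array(d['T_tool_cam'])
    else: M=np.linalg.inv(np.array(d['extrinsics']))
    np.savez('pics/'+fn+'.npz',K=K,k1=k1,M=M,img=d['img'])
    return d['img']
def load(fn): return np.load('pics/'+fn+'.npz')
def ray(c,u,v):
    K=c['K'];k1=float(c['k1']);M=c['M']
    a=(u-K[0,2])/K[0,0];b=(v-K[1,2])/K[1,1]
    x,y=cv2.undistortPoints(np.array([[[u,v]]],float),K,np.array([k1,0,0,0,0.]))[0,0]
    d=M[:3,:3]@np.array([x,-y,-1]);return M[:3,3],d
def onz(c,u,v,z):
    o,d=ray(c,u,v);return o+d*(z-o[2])/d[2]
def proj(c,p):
    q=np.linalg.inv(c['M'])@np.append(p,1);x,y=q[0]/-q[2],-q[1]/-q[2]
    f=1+float(c['k1'])*(x*x+y*y);K=c['K'];return K[0,0]*x*f+K[0,2],K[1,1]*y*f+K[1,2]
E
python3 - <<'E'
from h import *
for n in['top','side','wrist']: snap(n,n+'0.png')
s=env.read_state();print(s['t'],s['tcp_pos'],s['tcp_rot'],s['finger_gap'],env.tip_extent,s['wrist_force'])
c=load('top0.png');print(c['K'],c['k1'],c['M'])
E
```

```text
0.15 [ 0.2613176  -0.62191735  0.25554124] [[ 3.87404368e-01 -9.21909665e-01 -6.52372163e-04]
 [-9.21908823e-01 -3.87404900e-01  1.25140502e-03]
 [-1.40641455e-03  1.16627882e-04 -9.99999004e-01]] 0.08552569446685106 0.025 [-0.17225966  0.23572403  0.74812894]
[[434.02214797   0.         318.61831683]
 [  0.         434.02214797 239.73570198]
 [  0.           0.           1.        ]] -0.09504897327899375 [[-0.05160766  0.97760596 -0.20401774  0.33632951]
 [-0.99866383 -0.05106802  0.00791252  0.06219564]
 [-0.00268345  0.20415348  0.97893521  1.032102  ]
 [ 0.          0.          0.          1.        ]]
```

View pics/top0.png

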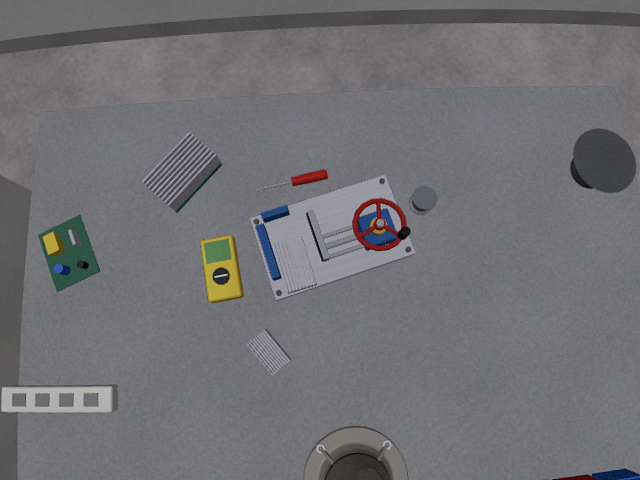

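View pics/side0.png

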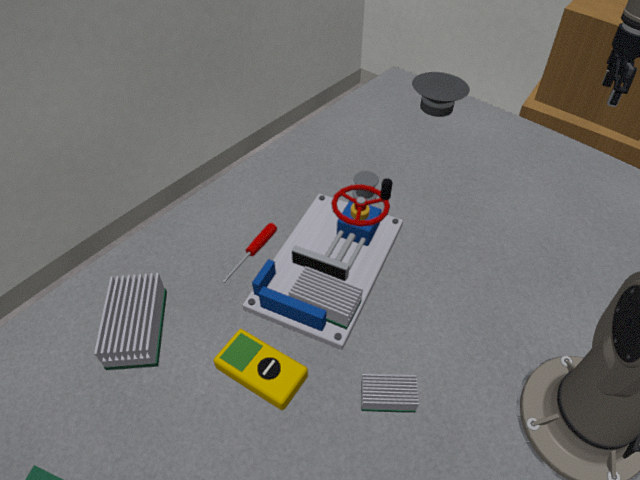

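View pics/wrist0.png

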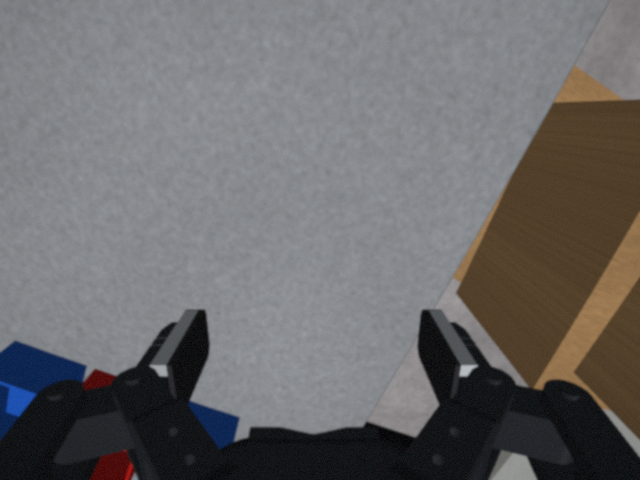

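```bash
python3 - <<'E'
from h import *
i=cv2.imread('pics/top0.png')[165:310,190:450]
cv2.imwrite('pics/top0z.png',cv2.resize(i,None,fx=3,fy=3,interpolation=cv2.INTER_CUBIC))
i=cv2.imread('pics/side0.png')[170:350,230:420]
cv2.imwrite('pics/side0z.png',cv2.resize(i,None,fx=3.3,fy=3.3,interpolation=cv2.INTER_CUBIC))
E
```

```text
(no output)
```

View pics/top0z.png

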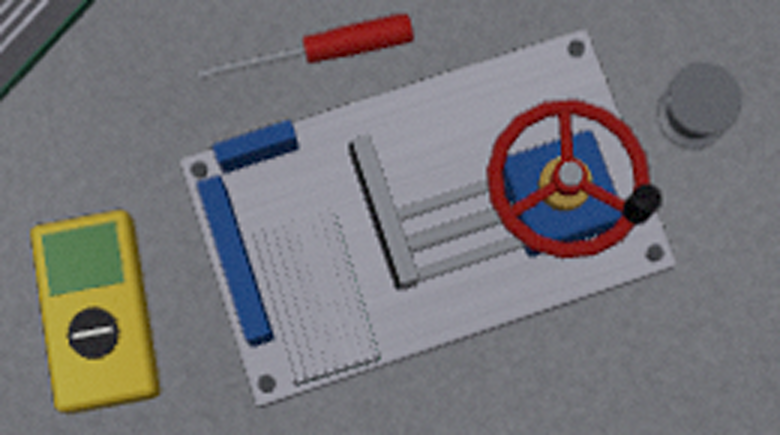

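View pics/side0z.png

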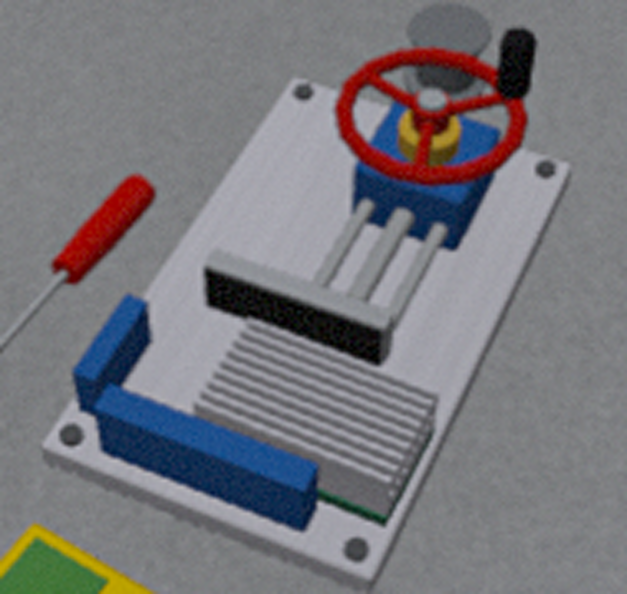

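```bash
cat >> h.py <<'E'
def cradle():
    d=np.load('cr.npz');return d['o'],d['R']
def w2c(p):
    o,R=cradle();return R.T@(np.array(p)-o)
def c2w(p):
    o,R=cradle();return o+R@np.array(p)
E
python3 - <<'E'
from h import *
c=load('top0.png')
z=lambda u,v:(u/3+190,v/3+165)
pts=np.array([onz(c,*z(*p),.02)[:2] for p in[(181,160),(586,31),(675,265),(262,405)]])
m=np.array([[.1,.15],[.1,-.2],[-.11,-.2],[-.11,.15]])
pc=pts.mean(0);mc=m.mean(0)
H=(m-mc).T@(pts-pc);a=np.arctan2(H[0,1]-H[1,0],H[0,0]+H[1,1])
R=np.array([[np.cos(a),-np.sin(a),0],[np.sin(a),np.cos(a),0],[0,0,1]])
o=np.append(pc-R[:2,:2]@mc,0);np.savez('cr.npz',o=o,R=R)
print('o',o,np.degrees(a),'res',(m@R[:2,:2].T+o[:2]-pts)*1000)
def s(n,u,v,h): p=onz(c,*z(u,v),h);print(n,p,(w2c(p)*1000).round(1))
s('hub',571,175,.112);s('crank',650,195,.147)
# module top corners z=.065
for n,p in dict(a=(252,232),b=(334,212),c=(380,357),d=(297,384)).items(): s('mod'+n,*p,.065)
s('jaw-x',403,285,.059); s('jaw+x',351,143,.059)
s('stop',215,150,.06); s('stop2',298,125,.06);s('stopface1',221,170,.06); s('stopface2',298,148,.06)
s('fence',222,182,.065);s('f2',272,335,.065)
s('spool',706,100,.05)
print([proj(c,c2w(p)) for p in [(-.03,-.125,.112)]], [((np.array(proj(c,c2w(p)))-[190,165])*3).round() for p in [(-.03,-.125,.112),(.075,.0875,.06),(.065,.12,.065),(-.065,.12,.065)]])
E
```

```text
o [0.55339247 0.04572182 0.        ] 15.639201722863545 res [[ 0.68243549  1.2035184 ]
 [ 2.77312987 -1.10622035]
 [-0.96228952 -3.49758982]
 [-2.49327585  3.40029177]]
hub [ 0.55763252 -0.08188597  0.112     ] [ -30.3 -124.   112. ]
crank [ 0.53200413 -0.13070644  0.147     ] [ -68.2 -164.1  147. ]
moda [0.53714729 0.15611628 0.065     ] [ 14.1 110.7  65. ]
modb [0.54940769 0.09326726 0.065     ] [ 9.  46.9 65. ]
modc [0.43736574 0.06393297 0.065     ] [-106.8   48.8   65. ]
modd [0.42047753 0.12640099 0.065     ] [-106.2  113.5   65. ]
jaw-x [0.49155638 0.04380615 0.059     ] [-60.1  14.8  59. ]
jaw+x [0.60465105 0.07795461 0.059     ] [58.1 17.2 59. ]
stop [0.60438458 0.18331142 0.06      ] [ 86.2 118.7  60. ]
stop2 [0.62100384 0.11835336 0.06      ] [84.7 51.7 60. ]
stopface1 [0.58818431 0.17905203 0.06      ] [ 69.4 119.   60. ]
stopface2 [0.60254568 0.11903672 0.06      ] [67.1 57.3 60. ]
fence [0.57737983 0.1779195  0.065     ] [ 58.7 120.8  65. ]
f2 [0.45791828 0.14364185 0.065     ] [-65.5 120.   65. ]
spool [ 0.62802428 -0.20381191  0.05      ] [   4.6 -260.4   50. ]
[(np.float64(380.69926053467447), np.float64(223.0621184467557))] [array([572., 174.]), array([258., 151.]), array([221., 174.]), array([272., 334.])]
```

```bash
cat >> h.py <<'E'
def to(p,yaw=True):
    """needed tool shift to bring TCP to cradle point p (m)"""
    s=env.read_state();R=np.array(s['tcp_rot']);d=R.T@(c2w(p)-s['tcp_pos'])
    o,C=cradle();ty=C.T@R[:,1];a=np.degrees(np.arctan2(-ty[1],-ty[0]))
    print('t',round(s['t'],2),'tcp_c',(w2c(s['tcp_pos'])*1000).round(1),'yawerr(deg tool turn)',round(a,2),'dp',(d*1000).round(1),'F_c',(C.T@np.array(s['wrist_force'])).round(1),'gap',round(s['finger_gap']*1000,1))
E
python3 -c "
from h import *
to((-.1,.075,.2))"
```

```text
t 0.15 tcp_c [-461.2 -564.2  255.5] yawerr(deg tool turn) 7.15 dp [-589.1 -438.    56.3] F_c [-0.1  0.3  0.7] gap 85.5
```

```bash
python3 -m inch '{"grip":[-1,-1,-1,-1,-1,-1,-1,-1],"dp":[[-0.589,-0.438,0.02],[-0.589,-0.438,0.02],[-0.589,-0.438,0.02],[-0.589,-0.438,0.02],[-0.589,-0.438,0.02],[-0.589,-0.438,0.02],[-0.589,-0.438,0.02],[-0.589,-0.438,0.02]],"turn":[2,4,6,7,7,7,7,7]}' 30; python3 -c "
from h import *
to((-.1,.075,.2))"
```

```text
t: 0.82
tcp_pos: [0.341, -0.2967, 0.2472]
tcp_rot: [[0.272, -0.962, -0.001], [-0.962, -0.272, 0.001], [-0.001, 0.0, -1.0]]
wrist_force: [1.3, 0.1, 1.2]
finger_gap: -0.0
t 0.82 tcp_c [-296.9 -272.5  247.2] yawerr(deg tool turn) 0.15 dp [-346.9 -197.8   47.5] F_c [ 1.3 -0.3  1.2] gap -0.0
```

```bash
python3 -m inch '{"grip":[-1,-1,-1,-1,-1,-1,-1,-1],"dp":[[-0.35,-0.2,0.02],[-0.35,-0.2,0.02],[-0.35,-0.2,0.02],[-0.35,-0.2,0.02],[-0.35,-0.2,0.02],[-0.35,-0.2,0.02],[-0.35,-0.2,0.02],[-0.35,-0.2,0.02]],"turn":[0,0,0,0,0,0,0,0]}'; python3 -m inch '{"grip":[-1,-1,-1],"dp":[[-0.05,-0.03,0.01],[-0.05,-0.03,0.01],[-0.05,-0.03,0.01]],"turn":[0,0,0]}'; python3 -c "
from h import *
to((-.125,.070,.06));snap('wrist','w1.png');snap('top','t1.png')
i=cv2.imread('pics/t1.png')[165:310,190:450]
cv2.imwrite('pics/t1z.png',cv2.resize(i,None,fx=3,fy=3,interpolation=cv2.INTER_CUBIC))"
```

```text
t: 1.48
tcp_pos: [0.4208, 0.0264, 0.2311]
tcp_rot: [[0.272, -0.962, -0.0], [-0.962, -0.272, 0.001], [-0.001, -0.0, -1.0]]
wrist_force: [1.0, -0.6, -0.3]
finger_gap: -0.0004
t: 1.73
tcp_pos: [0.4364, 0.0878, 0.2209]
tcp_rot: [[0.279, -0.96, 0.0], [-0.96, -0.279, 0.003], [-0.003, -0.001, -1.0]]
wrist_force: [-0.6, 0.0, 0.2]
finger_gap: -0.0
t 1.73 tcp_c [-101.3   72.   220.9] yawerr(deg tool turn) 0.55 dp [  2.3  23.9 160.9] F_c [-0.5  0.2  0.2] gap -0.0
```

View pics/w1.png

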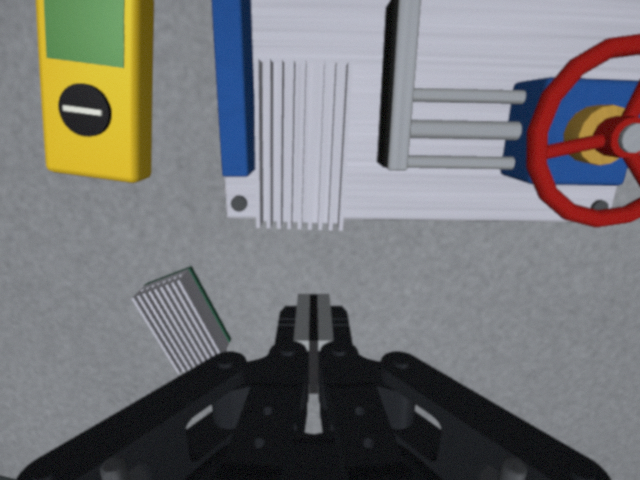

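```bash
python3 -c "
from h import *
c=load('w1.png')
for n,p,z in [('m-x+y',(257,228),.065),('m-x-y',(343,230),.065),('m+x-y',(348,63),.065),('m+x+y',(260,60),.065),('fence',(253,174),.065),('jaw',(381,165),.059),('bedcorner',(226,218),.02),('bededge',(500,220),.02),('tip',(313,296),.196)]: print(n,(w2c(onz(c,*p,z))*1000).round(1))
from h import *
"
```

```text
m-x+y [-103.7  115.8   65. ]
m-x-y [-104.6   48.9   65. ]
m+x-y [14.6 49.5 65. ]
m+x+y [ 16.  109.4  65. ]
fence [-61.7 117.2  65. ]
jaw [-55.   21.6  59. ]
bedcorner [-108.4  150.5   20. ]
bededge [-107.6  -96.8   20. ]
tip [-93.8  71.8 196. ]
```

```bash
python3 -m inch '{"grip":[-1,-1,-1,-1,-1],"dp":[[0,0.027,0.03],[0,0.027,0.06],[0,0.027,0.08],[0,0.027,0.08],[0,0.027,0.08]],"turn":[0.5,0.5,0.5,0.5,0.5]}'; python3 -c "
from h import *
to((-.125,.070,.06));snap('wrist','w2.png')"
```

```text
t: 2.25
tcp_pos: [0.4091, 0.0742, 0.1406]
tcp_rot: [[0.263, -0.965, -0.003], [-0.965, -0.263, -0.0], [-0.001, 0.003, -1.0]]
wrist_force: [0.6, 0.4, 0.4]
finger_gap: -0.0003
t 2.25 tcp_c [-131.3   66.3  140.6] yawerr(deg tool turn) -0.37 dp [-3.7 -6.6 80.6] F_c [0.7 0.3 0.4] gap -0.3
```

View pics/w2.png

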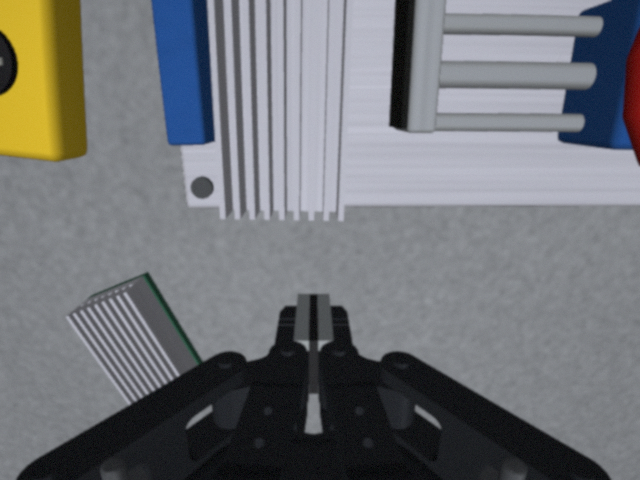

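```bash
python3 -m inch '{"grip":[-1,-1,-1,-1,-1],"dp":[[-0.012,0,0.03],[-0.012,0,0.06],[-0.012,0,0.077],[-0.012,0,0.077],[-0.012,0,0.077]],"turn":[0,0,0,0,0]}'; python3 -c "
from h import *
to((-.057,.078,.063));snap('side','s2.png');
i=cv2.imread('pics/s2.png')[170:350,230:420]
cv2.imwrite('pics/s2z.png',cv2.resize(i,None,fx=3.3,fy=3.3,interpolation=cv2.INTER_CUBIC))
"
```

```text
t: 2.72
tcp_pos: [0.4077, 0.0863, 0.0654]
tcp_rot: [[0.263, -0.965, -0.0], [-0.965, -0.263, 0.0], [-0.0, 0.0, -1.0]]
wrist_force: [-0.6, -0.9, -0.2]
finger_gap: 0.0001
t 2.72 tcp_c [-129.4   78.4   65.4] yawerr(deg tool turn) -0.39 dp [ -0.1 -72.4   2.4] F_c [-0.8 -0.8 -0.2] gap 0.1
```

View pics/s2z.png

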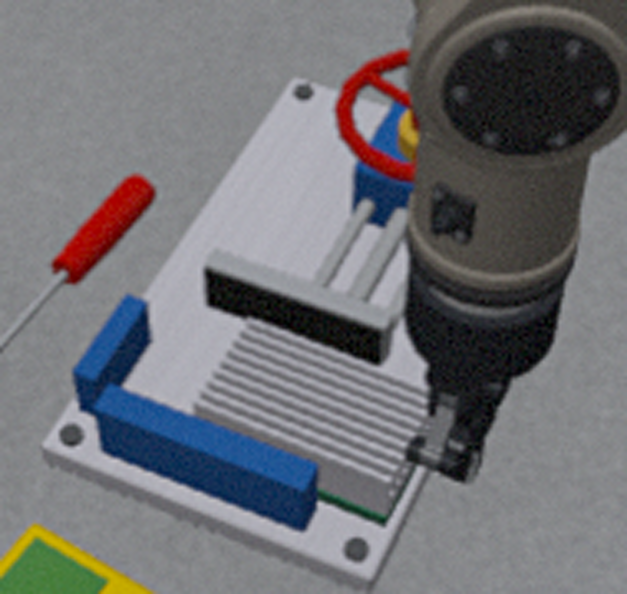

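```bash
python3 -m inch '{"grip":[-1,-1,-1,-1,-1,-1,-1,-1],"dp":[[0,-0.006,0],[0,-0.012,0],[0,-0.018,0],[0,-0.024,0],[0,-0.030,0],[0,-0.036,0],[0,-0.042,0],[0,-0.048,0]],"turn":[0,0,0,0,0,0,0,0]}'; python3 -c "
from h import *
to((-.057,.078,.063));snap('wrist','w3.png')"
```

```text
t: 3.43
tcp_pos: [0.4538, 0.0986, 0.0663]
tcp_rot: [[0.263, -0.965, -0.001], [-0.965, -0.263, -0.001], [0.001, 0.001, -1.0]]
wrist_force: [-5.1, -2.1, 4.9]
finger_gap: -0.0002
t 3.43 tcp_c [-81.6  77.7  66.3] yawerr(deg tool turn) -0.41 dp [ -0.4 -24.6   3.2] F_c [-5.5 -0.6  4.9] gap -0.2
```

View pics/w3.png

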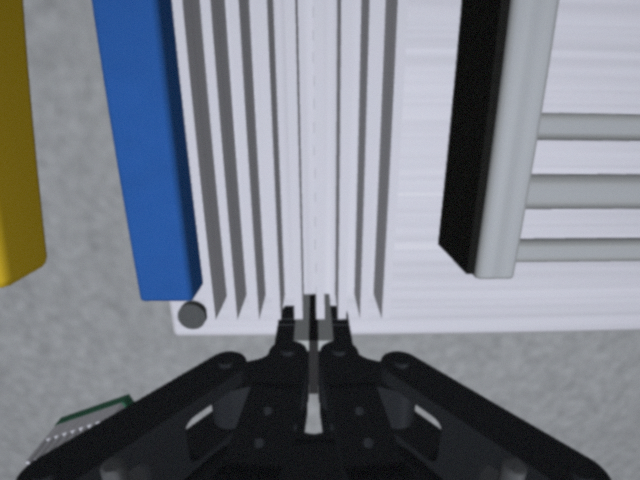

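```bash
python3 -m inch '{"grip":[-1,-1,-1,-1,-1],"dp":[[0,-0.005,0],[0,-0.010,0],[0,-0.014,0],[0,-0.018,0],[0,-0.019,0]],"turn":[0,0,0,0,0]}'; python3 -c "
from h import *
to((-.057,.078,.063))"; python3 -m inch '{"grip":[-1,-1,-1],"dp":[[0,-0.002,0],[0,-0.003,0],[0,-0.004,0]],"turn":[0,0,0]}'; python3 -c "
from h import *
to((-.057,.078,.063))"
```

```text
t: 3.9
tcp_pos: [0.4746, 0.1044, 0.0665]
tcp_rot: [[0.263, -0.965, 0.001], [-0.965, -0.263, 0.001], [-0.0, -0.002, -1.0]]
wrist_force: [-3.0, -0.8, 0.2]
finger_gap: -0.0002
t 3.9 tcp_c [-60.1  77.8  66.5] yawerr(deg tool turn) -0.42 dp [-0.2 -3.1  3.6] F_c [-3.1  0.   0.2] gap -0.2
t: 4.15
tcp_pos: [0.4784, 0.1055, 0.0665]
tcp_rot: [[0.263, -0.965, 0.001], [-0.965, -0.263, 0.001], [-0.0, -0.001, -1.0]]
wrist_force: [-3.2, -1.1, -0.3]
finger_gap: 0.0002
t 4.15 tcp_c [-56.1  77.7  66.5] yawerr(deg tool turn) -0.42 dp [-0.2  0.9  3.5] F_c [-3.4 -0.2 -0.3] gap 0.2
```

Not at the stop yet; continue in small steps.

```bash
for k in 1 2; do :; done; python3 -m inch '{"grip":[-1,-1,-1],"dp":[[0,-0.001,0],[0,-0.002,0],[0,-0.003,0]],"turn":[0,0,0]}'; python3 -c "
from h import *
to((-.057,.078,.063))
snap('top','t3.png')
i=cv2.imread('pics/t3.png')[165:310,190:450]
cv2.imwrite('pics/t3z.png',cv2.resize(i,None,fx=3,fy=3,interpolation=cv2.INTER_CUBIC))
snap('side','s3.png');
i=cv2.imread('pics/s3.png')[170:350,230:420]
cv2.imwrite('pics/s3z.png',cv2.resize(i,None,fx=3.3,fy=3.3,interpolation=cv2.INTER_CUBIC))"
```

```text
t: 4.4
tcp_pos: [0.4796, 0.1058, 0.0663]
tcp_rot: [[0.263, -0.965, -0.002], [-0.965, -0.263, -0.001], [0.0, 0.002, -1.0]]
wrist_force: [-9.6, -2.0, 7.6]
finger_gap: 0.0001
t 4.4 tcp_c [-54.9  77.7  66.3] yawerr(deg tool turn) -0.41 dp [-0.3  2.1  3.3] F_c [-9.8  0.7  7.6] gap 0.1
```

View pics/s3z.png

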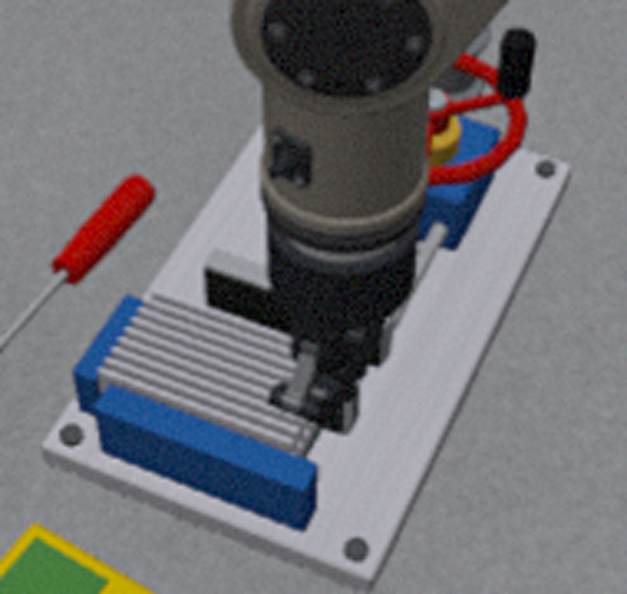

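```bash
python3 -m inch '{"grip":[-1,-1,-1],"dp":[[0,-0.002,0],[0,-0.003,0],[0,-0.003,0]],"turn":[0,0,0]}'; python3 -c "
from h import *
to((-.057,.078,.063))"; python3 -m inch '{"grip":[-1,-1,-1,-1],"dp":[[0,0.006,0],[0,0.014,0],[0,0.02,0],[0,0.02,0]],"turn":[0,0,0,0]}'; python3 -m inch '{"grip":[-1,-1,-1,-1],"dp":[[0,0.0,-0.04],[0,0.0,-0.08],[0,0.0,-0.11],[0,0,-0.12]],"turn":[0,0,0,0]}';python3 -c "
from h import *
to((-.068,-.164,.18));snap('wrist','w4.png')"
```

```text
t: 4.75
tcp_pos: [0.4797, 0.1059, 0.0658]
tcp_rot: [[0.263, -0.965, -0.007], [-0.965, -0.263, -0.003], [0.001, 0.008, -1.0]]
wrist_force: [-11.5, -1.7, 8.3]
finger_gap: -0.0004
t 4.75 tcp_c [-54.8  77.8  65.8] yawerr(deg tool turn) -0.39 dp [-0.2  2.2  2.8] F_c [-11.6   1.5   8.3] gap -0.4
t: 5.08
tcp_pos: [0.4595, 0.1002, 0.0661]
tcp_rot: [[0.263, -0.965, -0.007], [-0.965, -0.263, -0.004], [0.002, 0.008, -1.0]]
wrist_force: [-0.1, -0.6, 0.3]
finger_gap: -0.0001
t: 5.42
tcp_pos: [0.4631, 0.1017, 0.1907]
tcp_rot: [[0.263, -0.965, 0.001], [-0.965, -0.263, -0.002], [0.002, -0.0, -1.0]]
wrist_force: [1.5, 0.5, 0.3]
finger_gap: -0.0
t 5.42 tcp_c [-71.8  78.3 190.7] yawerr(deg tool turn) -0.39 dp [242.2  -5.5  11.1] F_c [1.6 0.1 0.3] gap -0.0
```

View pics/w4.png

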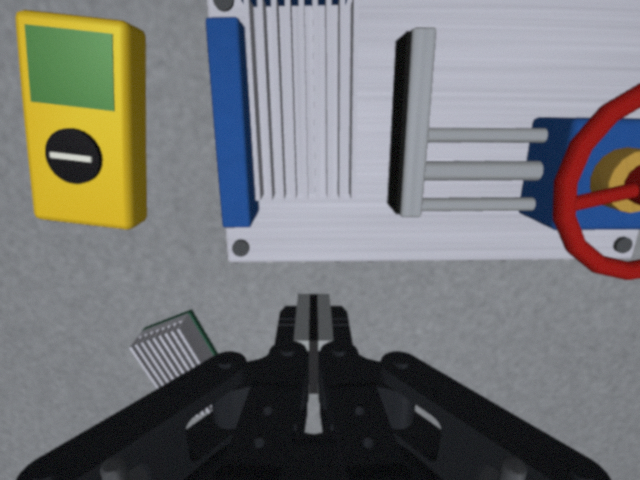

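```bash
python3 -m inch '{"grip":[-1,-1,-1,-1,-1,-1,-1],"dp":[[0.03,0.03,-0.03],[0.07,0.06,-0.05],[0.11,0.08,-0.07],[0.15,0.08,-0.07],[0.19,0.08,-0.07],[0.228,0.08,-0.07],[0.228,0.08,-0.07]],"turn":[0,0,0,0,0,0,-0.4]}';python3 -c "
from h import *
to((-.068,-.164,.18));snap('wrist','w5.png')"
```

```text
t: 6.05
tcp_pos: [0.446, -0.1452, 0.2606]
tcp_rot: [[0.264, -0.965, 0.002], [-0.965, -0.264, -0.004], [0.005, -0.001, -1.0]]
wrist_force: [0.5, 0.0, 0.5]
finger_gap: -0.0
t 6.05 tcp_c [-154.9 -154.9  260.6] yawerr(deg tool turn) -0.36 dp [  8.2 -86.9  80.7] F_c [ 0.5 -0.1  0.5] gap -0.0
```

View pics/w5.png

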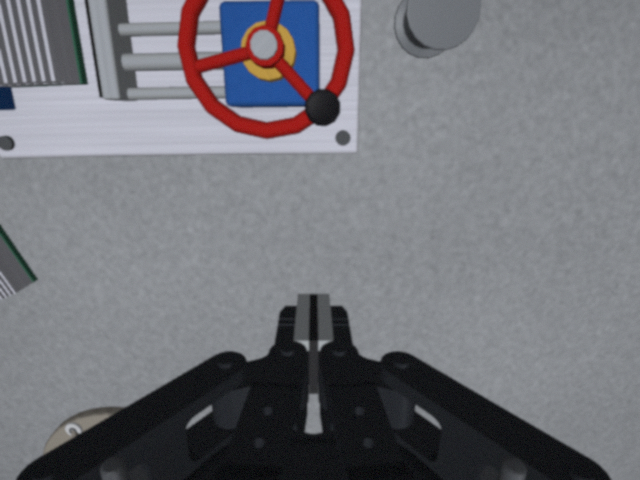

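```bash
python3 -c "
from h import *
c=load('w5.png')
h=w2c(onz(c,264,44,.112))*1000;k=w2c(onz(c,323,107,.147))*1000
print(h,k,np.hypot(*(k-h)[:2]),np.degrees(np.arctan2(*(k-h)[1::-1])))
c=load('top0.png')
print(np.degrees(np.arctan2(-164.1+125,-68.2+30)))
"
```

```text
[ -28.42040871 -124.6583625   112.        ] [ -68.62007029 -162.24894682  147.        ] 55.03694051746667 -136.92097475364835
-134.33293827068337
```

```bash
python3 -m inch '{"grip":[0,0,0,0,0,0,0],"dp":[[0.004,-0.04,0.03],[0.008,-0.07,0.06],[0.008,-0.086,0.066],[0.008,-0.086,0.066],[0.008,-0.086,0.09],[0.008,-0.086,0.122],[0.008,-0.086,0.122]],"turn":[-0.4,-0.4,-0.4,-0.4,-0.4,-0.4,-0.4]}' 20;python3 -c "
from h import *
to((-.0693,-.163,.138));snap('wrist','w6.png');snap('side','s6.png');
i=cv2.imread('pics/s6.png')[100:280,280:470]
cv2.imwrite('pics/s6z.png',cv2.resize(i,None,fx=3.3,fy=3.3,interpolation=cv2.INTER_CUBIC))"
```

```text
t: 6.68
tcp_pos: [0.5276, -0.1319, 0.1331]
tcp_rot: [[0.269, -0.963, -0.008], [-0.963, -0.269, -0.003], [0.001, 0.008, -1.0]]
wrist_force: [-1.6, -0.1, -0.4]
finger_gap: 0.043
t 6.68 tcp_c [ -72.7 -164.1  133.1] yawerr(deg tool turn) -0.03 dp [-1.1 -3.4 -4.9] F_c [-1.6  0.3 -0.4] gap 43.0
```

View pics/w6.png

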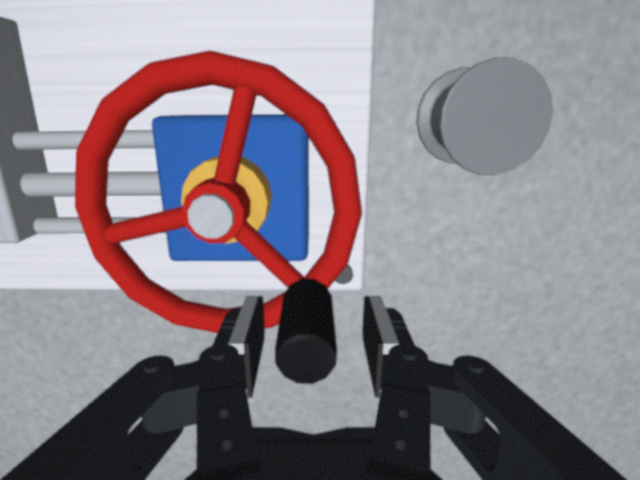

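View pics/s6z.png

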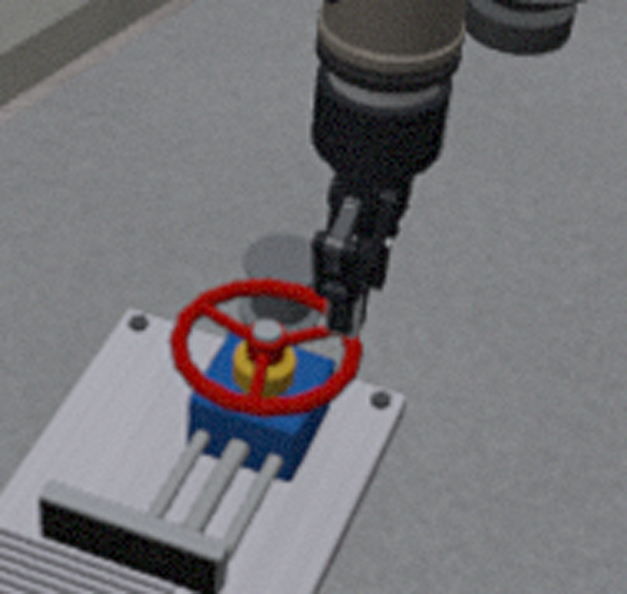

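```bash
python3 -m inch '{"grip":[0,0,-0.6,-0.6,-0.6,-0.6],"dp":[[-0.001,-0.0035,-0.005],[-0.001,-0.0035,-0.005],[-0.001,-0.0035,-0.005],[-0.001,-0.0035,-0.005],[-0.001,-0.0035,-0.005],[-0.001,-0.0035,-0.005]],"turn":[0,0,0,0,0,0]}' 20;python3 -c "
from h import *
to((-.0693,-.163,.138))"
```

```text
t: 7.28
tcp_pos: [0.5348, -0.1294, 0.1443]
tcp_rot: [[0.27, -0.963, 0.002], [-0.963, -0.27, -0.004], [0.004, -0.001, -1.0]]
wrist_force: [-0.5, 3.4, 6.4]
finger_gap: 0.0217
t 7.28 tcp_c [ -65.2 -163.6  144.3] yawerr(deg tool turn) 0.02 dp [-0.7  4.2  6.3] F_c [0.4 3.4 6.4] gap 21.7
```

```bash
python3 -m inch '{"grip":[-0.6,-0.6],"dp":[[0,0,0],[0,0,0]],"turn":[0,0]}' ;python3 -c "
from h import *
to((-.0693,-.163,.138));snap('wrist','w7.png')"
```

```text
t: 7.45
tcp_pos: [0.535, -0.129, 0.1449]
tcp_rot: [[0.27, -0.963, 0.003], [-0.963, -0.27, -0.003], [0.004, -0.002, -1.0]]
wrist_force: [0.6, 2.2, -0.0]
finger_gap: 0.0213
t 7.45 tcp_c [ -64.8 -163.3  144.9] yawerr(deg tool turn) 0.05 dp [-0.3  4.5  6.9] F_c [ 1.2  1.9 -0. ] gap 21.3
```

View pics/w7.png

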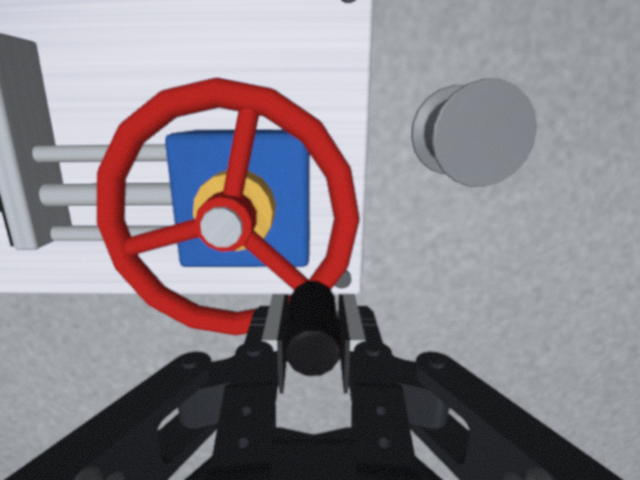

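```bash
cat >> h.py <<'E'
HUB=np.array([-.0297,-.1245]);OFF=np.array([.0046,-.0005])
def crank(step=7.5,n=8,z=.144,hub=HUB,off=OFF):
    s=env.read_state();p=w2c(s['tcp_pos']);R=np.array(s['tcp_rot']);C=cradle()[1]
    r=p[:2]-hub-off;th=np.arctan2(r[1],r[0]);F=C.T@np.array(s['wrist_force'])
    er=r/np.hypot(*r);et=np.array([er[1],-er[0]])
    ty=C.T@R[:,1];a=np.degrees(np.arctan2(-ty[1],-ty[0]))
    print('t',round(s['t'],2),'th',round(np.degrees(th),1),'r',(np.hypot(*r)*1000).round(1),'z',p[2].round(4),'Frad',(F[:2]@er).round(1),'Ftan(cw)',(F[:2]@et).round(1),'Fz',F[2].round(1),'yaw',round(a,2),'gap',round(s['finger_gap']*1000,1))
    out=[]
    for i in range(1,n+1):
        t=th-np.radians(step*i);q=hub+off+.055*np.array([np.cos(t),np.sin(t)])
        d=R.T@(c2w([*q,z])-s['tcp_pos']);out.append([round(float(x),3) for x in d])
    print(out)
E
python3 -c "
from h import *
crank(5,6)"
```

```text
t 7.5 th -136.0 r 55.2 z 0.1448 Frad -2.6 Ftan(cw) 0.1 Fz 2.4 yaw 0.04 gap 21.2
[[-0.004, 0.003, 0.001], [-0.008, 0.006, 0.001], [-0.012, 0.008, 0.001], [-0.016, 0.011, 0.001], [-0.02, 0.012, 0.001], [-0.025, 0.014, 0.001]]
```

```bash
python3 -m inch '{"grip":[-0.6,-0.6,-0.6,-0.6,-0.6,-0.6],"dp":[[-0.004,0.003,0],[-0.008,0.006,0],[-0.012,0.008,0],[-0.016,0.011,0],[-0.020,0.012,0],[-0.025,0.014,0]],"turn":[0,0,0,0,0,0]}' ;python3 -c "
from h import *
crank(7.5,8)"
```

```text
t: 8.0
tcp_pos: [0.5139, -0.1142, 0.1453]
tcp_rot: [[0.265, -0.964, 0.002], [-0.964, -0.265, -0.009], [0.01, 0.001, -1.0]]
wrist_force: [-2.8, -13.6, 6.9]
finger_gap: 0.0212
t 8.0 th -161.9 r 58.9 z 0.1453 Frad 9.9 Ftan(cw) -9.7 Fz 6.9 yaw -0.28 gap 21.2
[[-0.008, -0.002, 0.001], [-0.015, -0.001, 0.001], [-0.023, -0.001, 0.001], [-0.03, -0.002, 0.001], [-0.037, -0.004, 0.001], [-0.043, -0.007, 0.001], [-0.049, -0.01, 0.001], [-0.055, -0.015, 0.001]]
```

```bash
python3 -c "
from h import *
c=load('w7.png')
print(w2c(onz(c,314,352,.147))*1000, w2c(onz(c,222,228,.112))*1000)
snap('wrist','w8.png')
crank(7.5,8)"
```

```text
[ -66.53482232 -163.99673536  147.        ] [ -28.89266802 -124.64407597  112.        ]
t 8.05 th -163.4 r 59.1 z 0.1452 Frad 8.6 Ftan(cw) -4.6 Fz 7.7 yaw -0.24 gap 21.2
[[-0.008, -0.002, 0.001], [-0.015, -0.002, 0.001], [-0.023, -0.002, 0.001], [-0.03, -0.003, 0.001], [-0.037, -0.005, 0.001], [-0.043, -0.008, 0.001], [-0.049, -0.012, 0.001], [-0.055, -0.016, 0.001]]
```

View pics/w8.png

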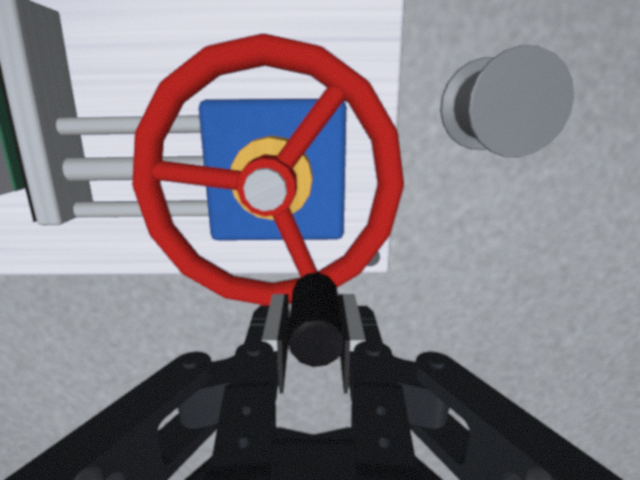

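```bash
sed -i 's/OFF=np.array(.*)/OFF=np.array([.001,0])/' h.py; python3 -c "
from h import *
crank(7.5,8)"
```

```text
t 8.05 th -161.8 r 55.9 z 0.1452 Frad 8.7 Ftan(cw) -4.4 Fz 7.7 yaw -0.24 gap 21.2
[[-0.007, 0.001, 0.001], [-0.014, 0.002, 0.001], [-0.022, 0.002, 0.001], [-0.029, 0.001, 0.001], [-0.036, -0.001, 0.001], [-0.042, -0.004, 0.001], [-0.048, -0.007, 0.001], [-0.054, -0.012, 0.001]]
```

```bash
python3 -m inch '{"grip":[-0.6,-0.6,-0.6,-0.6,-0.6,-0.6,-0.6,-0.6],"dp":[[-0.007,0.001,0],[-0.014,0.002,0],[-0.022,0.002,0],[-0.029,0.001,0],[-0.036,-0.001,0],[-0.042,-0.004,0],[-0.048,-0.007,0],[-0.054,-0.012,0]],"turn":[0,0,0,0,0,0,0,0]}' ;python3 -c "
from h import *
crank(7.5,8)"
```

```text
t: 8.72
tcp_pos: [0.5089, -0.061, 0.1447]
tcp_rot: [[0.262, -0.965, -0.001], [-0.965, -0.262, -0.012], [0.012, 0.004, -1.0]]
wrist_force: [0.3, -6.5, 1.4]
finger_gap: 0.0212
t 8.72 th 141.9 r 54.6 z 0.1447 Frad -2.7 Ftan(cw) -5.9 Fz 1.4 yaw -0.48 gap 21.2
[[-0.006, -0.004, 0.001], [-0.01, -0.01, 0.001], [-0.014, -0.016, 0.0], [-0.018, -0.022, 0.0], [-0.02, -0.029, 0.0], [-0.021, -0.036, 0.0], [-0.022, -0.043, 0.0], [-0.021, -0.051, 0.0]]
```

```bash
python3 -m inch '{"grip":[-0.6,-0.6,-0.6,-0.6,-0.6,-0.6,-0.6,-0.6],"dp":[[-0.006,-0.004,0],[-0.010,-0.010,0],[-0.014,-0.016,0],[-0.018,-0.022,0],[-0.020,-0.029,0],[-0.021,-0.036,0],[-0.022,-0.043,0],[-0.021,-0.051,0]],"turn":[0,0,-0.4,-0.4,-0.4,-0.4,-0.4,-0.4]}' ;python3 -c "
from h import *
crank(10,8)"
```

```text
t: 9.38
tcp_pos: [0.5501, -0.0264, 0.1442]
tcp_rot: [[0.268, -0.964, -0.007], [-0.963, -0.267, -0.012], [0.01, 0.009, -1.0]]
wrist_force: [-8.2, 7.1, 10.5]
finger_gap: 0.0211
t 9.38 th 83.8 r 56.2 z 0.1442 Frad 8.3 Ftan(cw) -6.9 Fz 10.5 yaw -0.13 gap 21.1
[[0.003, -0.009, 0.0], [0.007, -0.018, 0.0], [0.011, -0.026, 0.0], [0.018, -0.034, 0.0], [0.025, -0.04, 0.0], [0.034, -0.044, 0.0], [0.043, -0.047, 0.0], [0.052, -0.049, 0.0]]
```

```bash
python3 -m inch '{"grip":[-0.6,-0.6,-0.6,-0.6,-0.6,-0.6,-0.6,-0.6],"dp":[[0.003,-0.009,0],[0.007,-0.018,0],[0.011,-0.026,0],[0.018,-0.034,0],[0.025,-0.040,0],[0.034,-0.044,0],[0.043,-0.047,0],[0.052,-0.049,0]],"turn":[0,0,0,0,0,0,0,0]}' ;python3 -c "
from h import *
crank(10,8)"
```

```text
t: 10.05
tcp_pos: [0.6221, -0.0519, 0.1493]
tcp_rot: [[0.275, -0.961, 0.018], [-0.962, -0.275, 0.002], [0.003, -0.018, -1.0]]
wrist_force: [24.6, 20.9, 0.5]
finger_gap: 0.0174
t 10.05 th 9.9 r 69.5 z 0.1493 Frad 31.2 Ftan(cw) -8.3 Fz 0.5 yaw 0.31 gap 17.4
[[0.012, 0.014, 0.005], [0.022, 0.015, 0.005], [0.031, 0.017, 0.005], [0.039, 0.021, 0.005], [0.047, 0.027, 0.005], [0.054, 0.034, 0.005], [0.059, 0.041, 0.005], [0.063, 0.05, 0.005]]
```

```bash
python3 -c "
from h import *
snap('wrist','w9.png');snap('side','s9.png')
i=cv2.imread('pics/s9.png')[100:280,280:470]
cv2.imwrite('pics/s9z.png',cv2.resize(i,None,fx=3.3,fy=3.3,interpolation=cv2.INTER_CUBIC));crank()"
```

```text
t 10.15 th 7.0 r 69.8 z 0.1497 Frad 31.3 Ftan(cw) -6.2 Fz -1.3 yaw 0.12 gap 17.1
[[0.009, 0.014, 0.005], [0.016, 0.015, 0.005], [0.023, 0.016, 0.005], [0.03, 0.019, 0.005], [0.036, 0.022, 0.005], [0.042, 0.026, 0.005], [0.048, 0.031, 0.005], [0.052, 0.036, 0.005]]
```

View pics/w9.png

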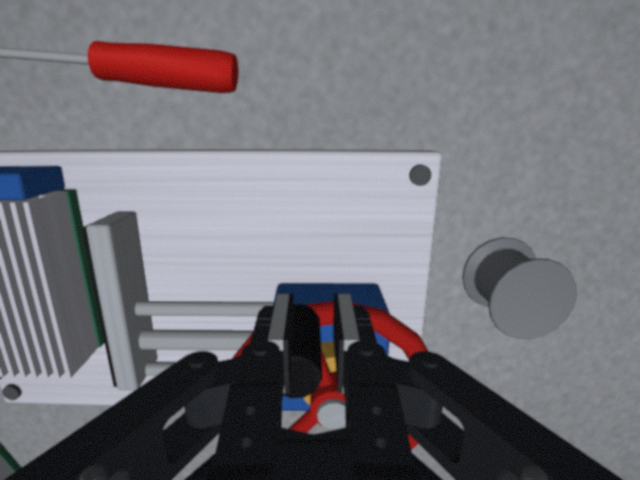

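View pics/s9z.png

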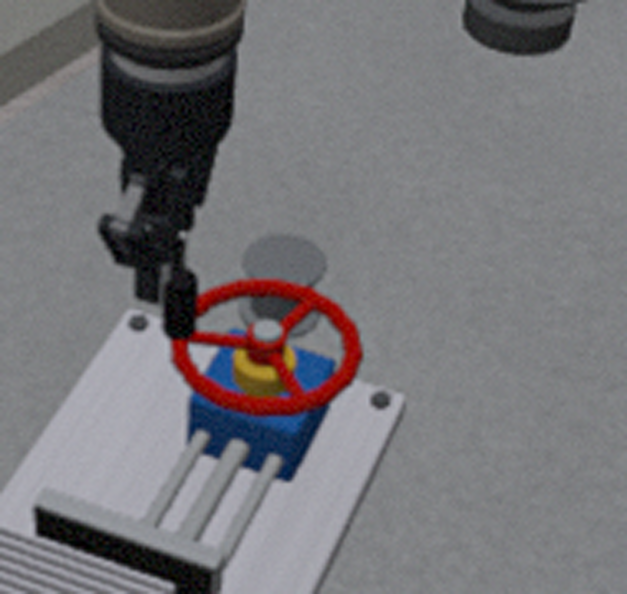

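```bash
python3 -m inch '{"grip":[-0.6,-0.6,0,0,0,0],"dp":[[0,-0.01,0],[0,-0.015,-0.03],[0,-0.015,-0.07],[0,0.02,-0.1],[0,0.05,-0.1],[0,0.07,-0.1]],"turn":[0,0,0,0,0,0]}' ;python3 -c "
from h import *
snap('wrist','w10.png');crank()"
```

```text
t: 10.65
tcp_pos: [0.5525, -0.0753, 0.2501]
tcp_rot: [[0.27, -0.963, 0.024], [-0.963, -0.27, -0.002], [0.009, -0.022, -1.0]]
wrist_force: [-1.0, -0.1, -0.1]
finger_gap: 0.0426
t 10.7 th 138.3 r 11.6 z 0.2487 Frad 3.1 Ftan(cw) -3.4 Fz -1.2 yaw -0.06 gap 42.6
[[-0.035, 0.029, 0.104], [-0.039, 0.023, 0.104], [-0.043, 0.017, 0.104], [-0.045, 0.011, 0.104], [-0.047, 0.004, 0.104], [-0.048, -0.004, 0.104], [-0.048, -0.011, 0.104], [-0.047, -0.018, 0.105]]
```

View pics/w10.png

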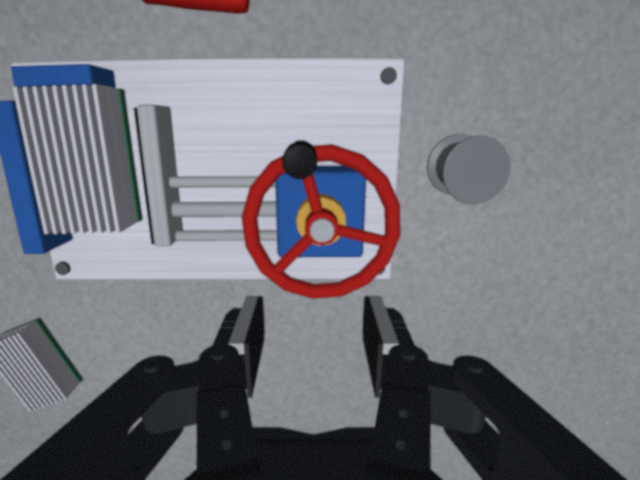

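```bash
cat >> h.py <<'E'
def hk(fn,hub,k):
    c=load(fn);h=w2c(onz(c,*hub,.112))*1000;k=w2c(onz(c,*k,.147))*1000
    print('hub',h[:2].round(1),'crank',k[:2].round(1),np.hypot(*(k-h)[:2]).round(1),np.degrees(np.arctan2(*(k-h)[1::-1])).round(1))
E
python3 -c "
from h import *
hk('w10.png',(321,230),(300,160))
c=load('w10.png')
print(w2c(onz(c,145,175,.059))*1000,w2c(onz(c,135,105,.059))*1000)
print('mod',[(w2c(onz(c,*p,.065))*1000).round(1) for p in [(110,88),(138,222),(35,238)]])
"
```

```text
hub [ -28.5 -123.6] crank [  25.  -109.8] 55.3 14.5
[ 4.73724191 23.28578042 59.        ] [60.71807673 24.30566072 59.        ]
mod [array([73.3, 39.7, 65. ]), array([-34.6,  32. ,  65. ]), array([-48.7, 126.5,  65. ])]
```

```bash
sed -i 's/^HUB=.*/HUB=np.array([-.0292,-.1242]);OFF=np.array([0,0])/' h.py; python3 -c "
from h import *
to((.0243,-.1103,.138))"
```

```text
t 10.7 tcp_c [ -37.3 -116.8  248.7] yawerr(deg tool turn) -0.06 dp [ -7.5 -59.7 111.7] F_c [-4.6 -0.4 -1.2] gap 42.6
```

```bash
python3 -m inch '{"grip":[0,0,0,0],"dp":[[-0.0075,-0.03,0.02],[-0.0075,-0.06,0.05],[-0.0075,-0.06,0.05],[-0.0075,-0.06,0.05]],"turn":[0,0,0,0]}' ;python3 -c "
from h import *
to((.0243,-.1103,.138))"
```

```text
t: 11.03
tcp_pos: [0.6048, -0.0532, 0.1967]
tcp_rot: [[0.269, -0.963, 0.013], [-0.963, -0.269, -0.003], [0.006, -0.012, -1.0]]
wrist_force: [-0.8, -0.8, 0.8]
finger_gap: 0.0428
t 11.03 tcp_c [  22.8 -109.1  196.7] yawerr(deg tool turn) -0.01 dp [ 0.9 -0.8 58.7] F_c [-1.  -0.6  0.8] gap 42.8
```

```bash
python3 -m inch '{"grip":[0,0,0,0],"dp":[[0.001,-0.001,0.03],[0.001,-0.001,0.057],[0.001,-0.001,0.057],[0.001,-0.001,0.057]],"turn":[0,0,0,0]}' ;python3 -c "
from h import *
to((.0243,-.1103,.138))
snap('wrist','w11.png')"
```

```text
t: 11.37
tcp_pos: [0.6056, -0.0547, 0.1399]
tcp_rot: [[0.269, -0.963, 0.011], [-0.963, -0.269, -0.003], [0.006, -0.01, -1.0]]
wrist_force: [0.5, 0.7, -0.2]
finger_gap: 0.043
t 11.37 tcp_c [  23.2 -110.8  139.9] yawerr(deg tool turn) -0.05 dp [-0.5 -1.1  1.9] F_c [ 0.7  0.5 -0.2] gap 43.0
```

View pics/w11.png

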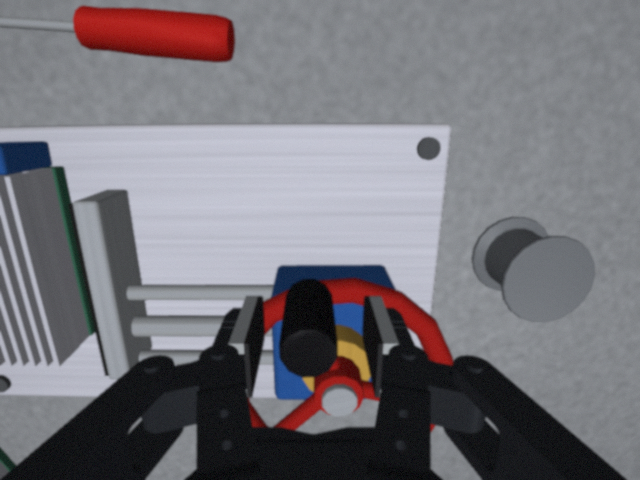

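```bash
python3 -c "
from h import *
c=load('w11.png');s=env.read_state()
R=np.array(s['tcp_rot']);print(R.T@(onz(c,308,348,.147)-s['tcp_pos'])*1000)
c=load('w7.png');p=np.array([.535,-.129,.1449]);print(R.T@(onz(c,314,352,.147)-p)*1000)
"
```

```text
[-1.58209136 -2.26817261 -5.65791383]
[ 0.71802693  1.69407735 -2.11708312]
```

Handle is well between the pads; nudge and grip firmly.

```bash
python3 -m inch '{"grip":[0,-0.6,-0.6,-0.6,-0.6],"dp":[[-0.001,-0.002,0],[-0.001,-0.002,0],[-0.001,-0.002,0],[-0.001,-0.002,0],[-0.001,-0.002,0]],"turn":[0,0,0,0,0]}' 70;python3 -c "
from h import *
crank(8,8)"
```

```text
t: 11.83
tcp_pos: [0.6101, -0.0523, 0.1433]
tcp_rot: [[0.269, -0.963, 0.018], [-0.963, -0.269, -0.003], [0.008, -0.017, -1.0]]
wrist_force: [-1.0, 1.3, 7.3]
finger_gap: 0.0202
t 11.83 th 14.2 r 59.1 z 0.1433 Frad -0.2 Ftan(cw) -1.6 Fz 7.3 yaw -0.04 gap 20.2
[[0.009, 0.003, -0.001], [0.016, 0.002, -0.001], [0.024, 0.003, -0.001], [0.031, 0.005, -0.0], [0.038, 0.008, -0.0], [0.045, 0.012, -0.001], [0.051, 0.016, -0.001], [0.057, 0.022, -0.001]]
```

```bash
sed -i 's/;OFF=np.array(.*)/;OFF=np.array([.0035,.0005])/' h.py; python3 -c "
from h import *
crank(7.5,8,z=.143)"
```

```text
t 11.83 th 14.6 r 55.6 z 0.1433 Frad -0.2 Ftan(cw) -1.6 Fz 7.3 yaw -0.04 gap 20.2
[[0.007, -0.001, 0.0], [0.014, -0.001, 0.0], [0.022, -0.001, 0.001], [0.029, 0.001, 0.001], [0.035, 0.003, 0.001], [0.042, 0.006, 0.001], [0.048, 0.01, 0.001], [0.053, 0.015, 0.0]]
```

```bash
python3 -m inch '{"grip":[-0.6,-0.6,-0.6,-0.6,-0.6,-0.6,-0.6,-0.6],"dp":[[0.007,-0.001,0],[0.014,-0.001,0],[0.022,-0.001,0],[0.029,0.001,0],[0.035,0.003,0],[0.042,0.006,0],[0.048,0.010,0],[0.053,0.015,0]],"turn":[0,0,0,0,0,0,0,0]}';python3 -c "
from h import *
crank(7.5,8,z=.143)"
```

```text
t: 12.5
tcp_pos: [0.6183, -0.1025, 0.1466]
tcp_rot: [[0.272, -0.961, 0.037], [-0.962, -0.272, 0.003], [0.008, -0.036, -0.999]]
wrist_force: [20.0, -1.8, -8.4]
finger_gap: 0.0185
t 12.5 th -37.2 r 60.5 z 0.1466 Frad 19.3 Ftan(cw) -5.7 Fz -8.4 yaw 0.18 gap 18.5
[[0.002, 0.009, 0.003], [0.007, 0.015, 0.003], [0.011, 0.021, 0.003], [0.014, 0.027, 0.003], [0.016, 0.034, 0.002], [0.018, 0.041, 0.002], [0.018, 0.048, 0.002], [0.018, 0.055, 0.002]]
```

```bash
python3 -c "
from h import *
snap('wrist','w12.png');snap('side','s12.png')
i=cv2.imread('pics/s12.png')[100:280,280:470]
cv2.imwrite('pics/s12z.png',cv2.resize(i,None,fx=3.3,fy=3.3,interpolation=cv2.INTER_CUBIC));crank()"
```

```text
t 12.6 th -43.0 r 61.0 z 0.1461 Frad 15.2 Ftan(cw) -6.1 Fz -4.6 yaw -0.06 gap 18.1
[[0.001, 0.01, 0.002], [0.005, 0.016, 0.002], [0.008, 0.022, 0.002], [0.011, 0.029, 0.001], [0.013, 0.036, 0.001], [0.013, 0.043, 0.001], [0.013, 0.05, 0.001], [0.012, 0.057, 0.0]]
```

View pics/w12.png

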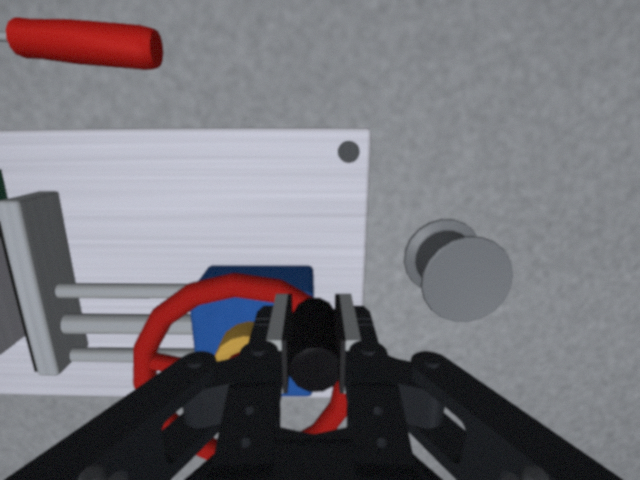

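View pics/s12z.png

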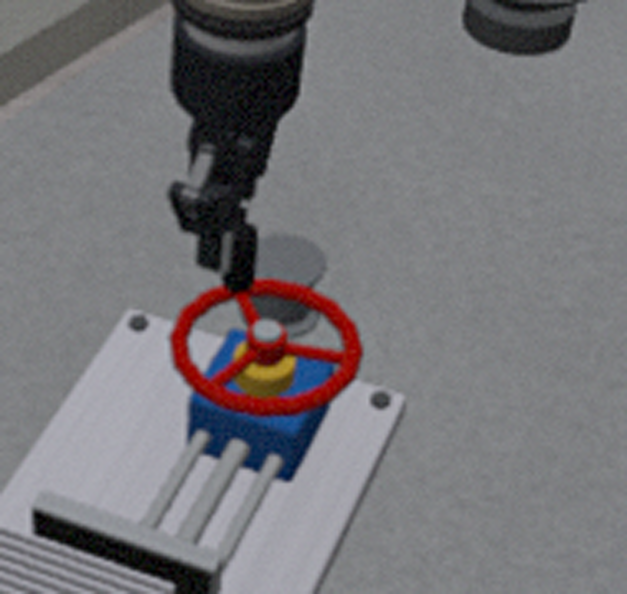

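```bash
python3 -m inch '{"grip":[0,0,0,0,-1,-1,-1],"dp":[[0,0,0],[0,0,0],[0,0.0,-0.04],[0,0.03,-0.08],[0,0.06,-0.08],[0,0.09,-0.08],[0,0.1,-0.08]],"turn":[0,0,0,0,0,0,0]}' 30;python3 -c "
from h import *
snap('wrist','w13.png');crank()"
```

```text
t: 13.18
tcp_pos: [0.5127, -0.1366, 0.2231]
tcp_rot: [[0.266, -0.964, 0.03], [-0.964, -0.266, -0.005], [0.013, -0.027, -1.0]]
wrist_force: [-1.0, 0.1, -0.2]
finger_gap: 0.0069
t 13.23 th -146.9 r 75.1 z 0.2227 Frad 1.6 Ftan(cw) 0.3 Fz -1.2 yaw -0.22 gap 0.4
[[-0.018, -0.011, 0.079], [-0.025, -0.008, 0.079], [-0.032, -0.007, 0.079], [-0.039, -0.006, 0.078], [-0.046, -0.006, 0.078], [-0.053, -0.007, 0.078], [-0.06, -0.009, 0.078], [-0.067, -0.012, 0.078]]
```

View pics/w13.png

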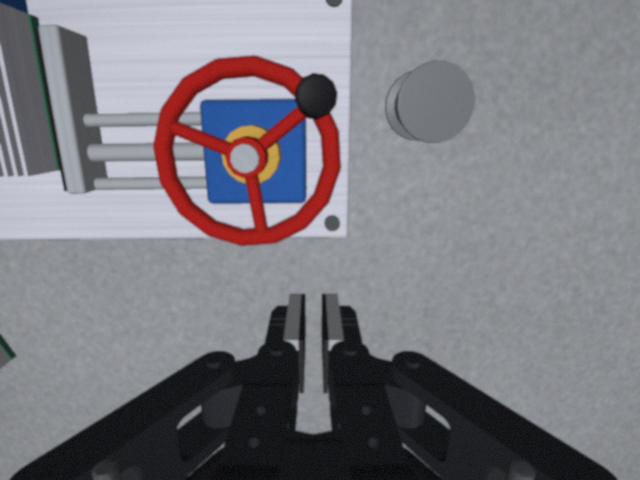

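```bash
cat >> h.py <<'E'
def ct(thdeg,r=.055,z=.14):
    t=np.radians(thdeg);to((*(HUB+r*np.array([np.cos(t),np.sin(t)])),z))
E
python3 -c "
from h import *
hk('w13.png',(244,157),(317,95))
for a in (-10,0):ct(a,.055,.2);ct(a)
"
```

```text
hub [ -28.  -124.1] crank [   5.2 -168.3] 55.2 -53.1
t 13.23 tcp_c [ -88.6 -164.7  222.7] yawerr(deg tool turn) -0.22 dp [ -31.7 -112.8   25.4] F_c [-1.5 -0.6 -1.2] gap 0.4
t 13.23 tcp_c [ -88.6 -164.7  222.7] yawerr(deg tool turn) -0.22 dp [ -32.4 -111.2   85.3] F_c [-1.5 -0.6 -1.2] gap 0.4
t 13.23 tcp_c [ -88.6 -164.7  222.7] yawerr(deg tool turn) -0.22 dp [ -41.2 -113.6   25.3] F_c [-1.5 -0.6 -1.2] gap 0.4
t 13.23 tcp_c [ -88.6 -164.7  222.7] yawerr(deg tool turn) -0.22 dp [ -42.  -112.    85.2] F_c [-1.5 -0.6 -1.2] gap 0.4
```

```bash
python3 -m inch '{"grip":[-1,-1,-1,-1,-1,-1],"dp":[[-0.031,-0.04,0.02],[-0.031,-0.08,0.02],[-0.031,-0.112,0.025],[-0.031,-0.112,0.03],[-0.031,-0.111,0.06],[-0.031,-0.111,0.082]],"turn":[0,0,0,0,0,0]}' 30;python3 -m inch '{"grip":[-1],"dp":[[0,0,0]],"turn":[0]}';python3 -c "
from h import *
crank(7.5,8,z=.138,off=np.zeros(2))"
```

```text
t: 13.73
tcp_pos: [0.6143, -0.0767, 0.1419]
tcp_rot: [[0.267, -0.963, 0.029], [-0.964, -0.267, -0.004], [0.012, -0.027, -1.0]]
wrist_force: [-0.5, -0.2, -0.6]
finger_gap: -0.0001
t: 13.82
tcp_pos: [0.6115, -0.0763, 0.137]
tcp_rot: [[0.267, -0.963, 0.02], [-0.964, -0.268, -0.004], [0.009, -0.019, -1.0]]
wrist_force: [-1.5, 0.7, -0.7]
finger_gap: -0.0004
t 13.82 th -9.7 r 53.0 z 0.137 Frad -1.4 Ftan(cw) -0.9 Fz -0.7 yaw -0.12 gap -0.4
[[0.007, -0.0, -0.001], [0.014, 0.002, -0.001], [0.02, 0.006, -0.001], [0.026, 0.01, -0.001], [0.031, 0.015, -0.001], [0.036, 0.02, -0.001], [0.04, 0.027, -0.001], [0.043, 0.033, -0.001]]
```

```bash
python3 -m inch '{"grip":[-1,-1,-1,-1,-1,-1,-1,-1],"dp":[[0.007,0,-0.001],[0.014,0.002,-0.001],[0.020,0.006,-0.001],[0.026,0.010,-0.001],[0.031,0.015,-0.001],[0.036,0.020,-0.001],[0.040,0.027,-0.001],[0.043,0.033,-0.001]],"turn":[0,0,0,0,0,0,0,0]}';python3 -c "
from h import *
snap('wrist','w14.png')
crank(7.5,8,z=.138,off=np.zeros(2))"
```

```text
t: 14.48
tcp_pos: [0.591, -0.1278, 0.1383]
tcp_rot: [[0.267, -0.964, 0.022], [-0.964, -0.267, -0.004], [0.01, -0.02, -1.0]]
wrist_force: [1.7, 1.5, -0.2]
finger_gap: 0.0001
t 14.53 th -72.5 r 56.5 z 0.138 Frad 0.8 Ftan(cw) 0.2 Fz 0.7 yaw -0.23 gap -0.1
[[0.0, 0.007, -0.0], [0.001, 0.015, -0.0], [0.001, 0.022, -0.0], [-0.0, 0.029, -0.001], [-0.002, 0.036, -0.001], [-0.005, 0.042, -0.001], [-0.009, 0.049, -0.001], [-0.013, 0.054, -0.001]]
```

View pics/w14.png

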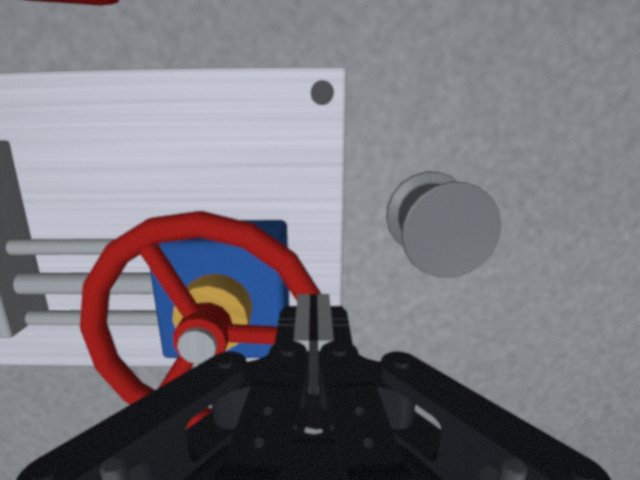

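```bash
python3 -m inch '{"grip":[-1,-1,-1,-1,-1,-1,-1,-1],"dp":[[0,0.007,0],[0.001,0.015,0],[0.001,0.022,0],[0,0.029,0],[-0.002,0.036,0],[-0.005,0.042,0],[-0.009,0.049,0],[-0.013,0.054,0]],"turn":[0,0,0,0,0,0,0,0]}';python3 -c "
from h import *
crank(7.5,8,z=.138,off=np.zeros(2))"
```

```text
t: 15.2
tcp_pos: [0.5344, -0.1302, 0.1372]
tcp_rot: [[0.266, -0.964, 0.022], [-0.964, -0.266, -0.005], [0.01, -0.02, -1.0]]
wrist_force: [4.5, 1.4, -0.2]
finger_gap: -0.0001
t 15.2 th -132.4 r 54.2 z 0.1372 Frad -3.3 Ftan(cw) -3.4 Fz -0.2 yaw -0.21 gap -0.1
[[-0.005, 0.006, -0.001], [-0.01, 0.01, -0.001], [-0.017, 0.013, -0.001], [-0.023, 0.016, -0.001], [-0.03, 0.018, -0.001], [-0.037, 0.019, -0.002], [-0.045, 0.018, -0.002], [-0.052, 0.017, -0.002]]
```

```bash
python3 -m inch '{"grip":[-1,-1,-1,-1,-1,-1,-1,-1],"dp":[[-0.005,0.006,0],[-0.010,0.010,0],[-0.017,0.013,0],[-0.023,0.016,0],[-0.030,0.018,0],[-0.037,0.019,-0.001],[-0.045,0.018,-0.001],[-0.052,0.017,-0.001]],"turn":[0,0,0,0,0,0,0,0]}';python3 -c "
from h import *
snap('wrist','w15.png');snap('top','t15.png')
i=cv2.imread('pics/t15.png')[165:310,190:450]
cv2.imwrite('pics/t15z.png',cv2.resize(i,None,fx=3,fy=3,interpolation=cv2.INTER_CUBIC))
crank(7.5,8,z=.138,off=np.zeros(2))"
```

```text
t: 15.87
tcp_pos: [0.504, -0.0839, 0.1374]
tcp_rot: [[0.266, -0.964, 0.022], [-0.964, -0.266, -0.005], [0.011, -0.02, -1.0]]
wrist_force: [1.3, -2.7, 0.5]
finger_gap: -0.0001
t 15.97 th 165.2 r 55.1 z 0.1372 Frad 0.4 Ftan(cw) 0.5 Fz 0.4 yaw -0.07 gap 0.0
[[-0.007, -0.002, -0.001], [-0.013, -0.006, -0.001], [-0.019, -0.01, -0.001], [-0.025, -0.014, -0.001], [-0.029, -0.02, -0.001], [-0.033, -0.026, -0.001], [-0.037, -0.032, -0.001], [-0.039, -0.039, -0.0]]
```

View pics/w15.png

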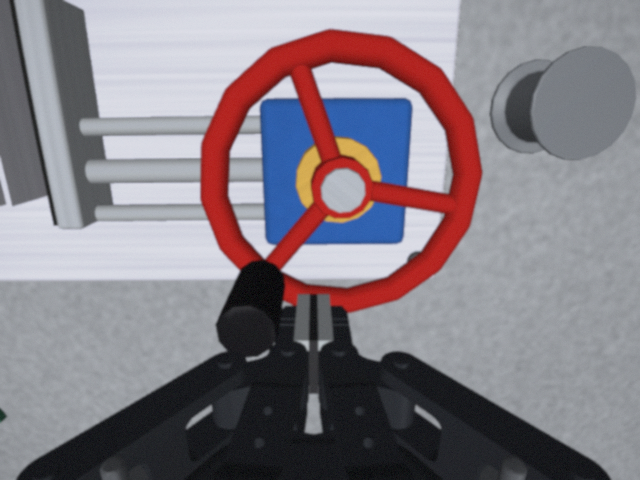

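View pics/t15z.png

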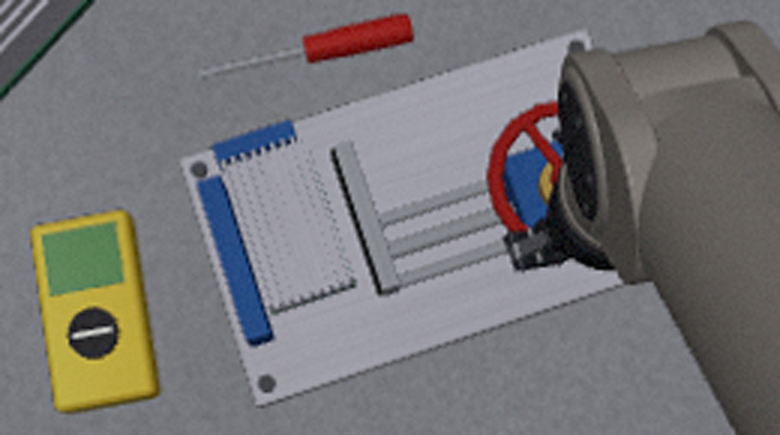

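```bash
python3 -c "
from h import *
hk('w15.png',(343,189),(246,331))
c=load('t15.png');z=lambda u,v:(u/3+190,v/3+165)
for p in [(335,150),(382,291)]: print(w2c(onz(c,*z(*p),.059))*1000)
for p in [(351,143),(403,285)]: print('before',w2c(onz(c,*z(*p),.059))*1000)
"
```

```text
hub [ -28.  -124.3] crank [-70.4 -89. ] 55.2 140.2
[56.6868668  30.69949429 59.        ]
[-59.34089066  31.33461731  59.        ]
before [58.05018155 17.22124879 59.        ]
before [-60.06323571  14.82494539  59.        ]
```

```bash
python3 -m inch '{"grip":[-1,-1,-1,-1,-1,-1,-1,-1],"dp":[[-0.007,-0.002,0],[-0.013,-0.006,0],[-0.019,-0.010,0],[-0.025,-0.014,0],[-0.029,-0.020,0],[-0.033,-0.026,0],[-0.037,-0.032,0],[-0.039,-0.039,0]],"turn":[0,0,0,0,0,0,0,0]}';python3 -c "
from h import *
crank(7.5,8,z=.138,off=np.zeros(2))"
```

```text
t: 16.63
tcp_pos: [0.5306, -0.0335, 0.1373]
tcp_rot: [[0.269, -0.963, 0.019], [-0.963, -0.269, -0.004], [0.009, -0.018, -1.0]]
wrist_force: [-1.6, -1.5, -0.7]
finger_gap: 0.0002
t 16.63 th 104.6 r 55.8 z 0.1373 Frad -0.5 Ftan(cw) -2.2 Fz -0.7 yaw -0.04 gap 0.2
[[-0.001, -0.007, -0.001], [-0.001, -0.014, -0.0], [-0.0, -0.022, -0.0], [0.001, -0.029, -0.0], [0.003, -0.035, -0.0], [0.007, -0.042, 0.0], [0.011, -0.048, 0.0], [0.015, -0.053, 0.0]]
```

```bash
python3 -m inch '{"grip":[-1,-1,-1,-1,-1,-1,-1,-1],"dp":[[-0.001,-0.007,0],[-0.001,-0.014,0],[0,-0.022,0],[0.001,-0.029,0],[0.003,-0.035,0],[0.007,-0.042,0],[0.011,-0.048,0],[0.015,-0.053,0]],"turn":[0,0,0,0,0,0,0,0]}';python3 -c "
from h import *
crank(7.5,8,z=.138,off=np.zeros(2))"
```

```text
t: 17.3
tcp_pos: [0.5846, -0.0352, 0.1374]
tcp_rot: [[0.268, -0.963, 0.015], [-0.963, -0.268, -0.005], [0.009, -0.013, -1.0]]
wrist_force: [-6.4, -3.2, 1.3]
finger_gap: 0.0003
t 17.3 th 45.3 r 53.3 z 0.1374 Frad -5.9 Ftan(cw) -4.0 Fz 1.3 yaw -0.11 gap 0.3
[[0.004, -0.006, -0.0], [0.01, -0.01, -0.0], [0.017, -0.013, -0.0], [0.023, -0.016, -0.0], [0.03, -0.017, -0.0], [0.038, -0.018, -0.0], [0.045, -0.017, 0.0], [0.052, -0.016, 0.0]]
```

```bash
python3 -m inch '{"grip":[-1,-1,-1,-1,-1,-1,-1,-1],"dp":[[0.004,-0.006,0],[0.010,-0.010,0],[0.017,-0.013,0],[0.023,-0.016,0],[0.030,-0.017,0],[0.038,-0.018,0],[0.045,-0.017,0],[0.052,-0.016,0]],"turn":[0,0,0,0,0,0,0,0]}';python3 -c "
from h import *
crank(7.5,8,z=.138,off=np.zeros(2))"
```

```text
t: 17.97
tcp_pos: [0.614, -0.0815, 0.1381]
tcp_rot: [[0.268, -0.963, 0.015], [-0.963, -0.268, -0.005], [0.009, -0.013, -1.0]]
wrist_force: [-1.1, 3.5, -0.1]
finger_gap: 0.0001
t 17.97 th -15.4 r 55.3 z 0.1381 Frad -1.1 Ftan(cw) -3.5 Fz -0.1 yaw -0.1 gap 0.1
[[0.007, 0.003, 0.0], [0.013, 0.006, 0.0], [0.019, 0.01, 0.0], [0.025, 0.015, 0.0], [0.029, 0.02, 0.0], [0.033, 0.026, 0.0], [0.036, 0.033, -0.0], [0.039, 0.039, -0.0]]
```

```bash
python3 -m inch '{"grip":[-1,-1,-1,-1,-1,-1,-1,-1],"dp":[[0.007,0.003,0],[0.013,0.006,0],[0.019,0.010,0],[0.025,0.015,0],[0.029,0.020,0],[0.033,0.026,0],[0.036,0.033,0],[0.039,0.039,0]],"turn":[0,0,0,0,0,0,0,0]}';python3 -c "
from h import *
crank(7.5,8,z=.138,off=np.zeros(2));snap('top','t16.png')
i=cv2.imread('pics/t16.png')[165:310,190:450]
cv2.imwrite('pics/t16z.png',cv2.resize(i,None,fx=3,fy=3,interpolation=cv2.INTER_CUBIC))"
```

```text
t: 18.63
tcp_pos: [0.5865, -0.1303, 0.1381]
tcp_rot: [[0.267, -0.963, 0.016], [-0.964, -0.268, -0.005], [0.009, -0.014, -1.0]]
wrist_force: [1.9, 2.5, -0.3]
finger_gap: -0.0
t 18.63 th -75.9 r 55.9 z 0.1381 Frad -1.2 Ftan(cw) -2.8 Fz -0.3 yaw -0.12 gap -0.0
[[0.0, 0.007, -0.0], [0.001, 0.014, -0.0], [0.0, 0.022, -0.0], [-0.001, 0.029, -0.0], [-0.004, 0.035, -0.0], [-0.007, 0.042, -0.001], [-0.011, 0.048, -0.001], [-0.016, 0.053, -0.001]]
```

View pics/t16z.png

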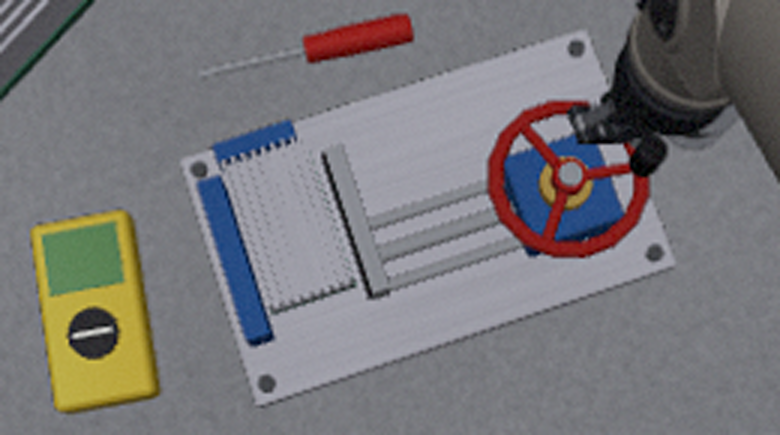

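```bash
python3 -m inch '{"grip":[-1,-1,-1,-1,-1,-1,-1,-1],"dp":[[0,0.007,0],[0.001,0.014,0],[0,0.022,0],[-0.001,0.029,0],[-0.004,0.035,0],[-0.007,0.042,0],[-0.011,0.048,0],[-0.016,0.053,0]],"turn":[0,0,0,0,0,0,0,0]}';python3 -c "
from h import *
crank(7.5,8,z=.138,off=np.zeros(2))"
```

```text
t: 19.35
tcp_pos: [0.5295, -0.1307, 0.1374]
tcp_rot: [[0.266, -0.964, 0.015], [-0.964, -0.266, -0.007], [0.01, -0.013, -1.0]]
wrist_force: [1.8, -0.6, 0.4]
finger_gap: -0.0001
t 19.35 th -136.5 r 57.0 z 0.1374 Frad -0.4 Ftan(cw) -1.9 Fz 0.4 yaw -0.21 gap -0.1
[[-0.007, 0.003, -0.001], [-0.013, 0.007, -0.001], [-0.019, 0.01, -0.001], [-0.026, 0.012, -0.001], [-0.033, 0.013, -0.001], [-0.041, 0.014, -0.001], [-0.048, 0.013, -0.001], [-0.055, 0.012, -0.001]]
```

```bash
python3 -m inch '{"grip":[-1,-1,-1,-1,-1],"dp":[[-0.007,0.003,0],[-0.013,0.007,0],[-0.019,0.010,0],[-0.026,0.012,0],[-0.033,0.013,0]],"turn":[0,0,0,0,0]}';python3 -c "
from h import *
crank(5,8,z=.138,off=np.zeros(2))"
```

```text
t: 19.77
tcp_pos: [0.5076, -0.1021, 0.1368]
tcp_rot: [[0.265, -0.964, 0.015], [-0.964, -0.266, -0.007], [0.011, -0.012, -1.0]]
wrist_force: [2.1, -2.4, -0.6]
finger_gap: -0.0004
t 19.77 th -173.9 r 55.0 z 0.1368 Frad -1.1 Ftan(cw) -3.0 Fz -0.6 yaw -0.23 gap -0.4
[[-0.005, 0.0, -0.001], [-0.01, 0.0, -0.001], [-0.014, -0.0, -0.001], [-0.019, -0.001, -0.001], [-0.024, -0.003, -0.001], [-0.028, -0.004, -0.001], [-0.032, -0.006, -0.002], [-0.037, -0.009, -0.002]]
```

```bash
cat > chk.py <<'E'
from h import *
import sys
s=env.read_state();p=w2c(s['tcp_pos']);C=cradle()[1];F=C.T@np.array(s['wrist_force']);r=p[:2]-HUB;er=r/np.hypot(*r)
ft=F[:2]@np.array([er[1],-er[0]])
crank(5,3,z=.138,off=np.zeros(2))
sys.exit(1 if ft<-8 else 0)
E
python3 -m inch '{"grip":[-1,-1,-1],"dp":[[-0.005,0,0],[-0.010,0,0],[-0.010,0,0]],"turn":[0,0,0]}' >/dev/null && python3 chk.py && python3 -m inch '{"grip":[-1,-1,-1],"dp":[[-0.005,-0.001,0],[-0.010,-0.002,0],[-0.010,-0.002,0]],"turn":[0,0,0]}' >/dev/null && python3 chk.py && python3 -m inch '{"grip":[-1,-1,-1],"dp":[[-0.005,-0.002,0],[-0.009,-0.005,0],[-0.009,-0.005,0]],"turn":[0,0,0]}' >/dev/null && python3 chk.py
```

```text
t 20.02 th 174.1 r 55.0 z 0.1366 Frad -0.3 Ftan(cw) -0.6 Fz 0.1 yaw -0.15 gap 0.1
[[-0.005, -0.001, -0.001], [-0.009, -0.002, -0.001], [-0.014, -0.003, -0.001]]
t 20.27 th 162.0 r 55.4 z 0.1363 Frad -0.8 Ftan(cw) -0.5 Fz -0.0 yaw -0.07 gap -0.2
[[-0.004, -0.002, -0.002], [-0.009, -0.004, -0.002], [-0.013, -0.007, -0.002]]
t 20.52 th 149.9 r 54.8 z 0.1361 Frad 0.7 Ftan(cw) -1.0 Fz -0.2 yaw 0.02 gap -0.2
[[-0.004, -0.002, -0.002], [-0.008, -0.005, -0.002], [-0.011, -0.009, -0.002]]
```

```bash

python3 -m inch '{"grip":[-1,-1,-1],"dp":[[-0.004,-0.002,-0.001],[-0.008,-0.006,-0.001],[-0.008,-0.006,-0.001]],"turn":[0,0,0]}' >/dev/null && python3 chk.py && python3 -m inch '{"grip":[-1,-1,-1],"dp":[[-0.003,-0.004,0],[-0.0065,-0.0075,0],[-0.0065,-0.0075,0]],"turn":[0,0,0]}' >/dev/null && python3 chk.py && python3 -m inch '{"grip":[-1,-1,-1],"dp":[[-0.003,-0.0045,0],[-0.005,-0.009,0],[-0.005,-0.009,0]],"turn":[0,0,0]}' >/dev/null && python3 chk.py
```

```text
t 20.77 th 137.9 r 54.8 z 0.1371 Frad 0.6 Ftan(cw) -1.3 Fz 0.0 yaw 0.09 gap -0.6
[[-0.004, -0.003, -0.001], [-0.007, -0.007, -0.001], [-0.009, -0.011, -0.001]]
t 21.02 th 125.9 r 54.7 z 0.1373 Frad 0.3 Ftan(cw) -1.0 Fz -0.3 yaw 0.16 gap -0.0
[[-0.003, -0.004, -0.001], [-0.005, -0.008, -0.001], [-0.007, -0.012, -0.001]]
t 21.27 th 113.5 r 54.9 z 0.1374 Frad 0.8 Ftan(cw) -1.5 Fz -0.8 yaw 0.23 gap -0.2
[[-0.002, -0.004, -0.001], [-0.003, -0.009, -0.0], [-0.004, -0.014, -0.0]]
```

```bash

python3 -m inch '{"grip":[-1,-1,-1],"dp":[[-0.002,-0.005,0],[-0.003,-0.010,0],[-0.003,-0.010,0]],"turn":[0,0,0]}' >/dev/null && python3 chk.py && python3 -m inch '{"grip":[-1,-1,-1],"dp":[[-0.001,-0.005,0],[-0.001,-0.0105,0],[-0.001,-0.0105,0]],"turn":[0,0,0]}' >/dev/null && python3 chk.py && python3 -m inch '{"grip":[-1,-1,-1],"dp":[[0,-0.005,0],[0.0015,-0.0105,0],[0.0015,-0.0105,0]],"turn":[0,0,0]}' >/dev/null && python3 chk.py
python3 -c "
from h import *
snap('top','t17.png')
i=cv2.imread('pics/t17.png')[165:310,190:450]
cv2.imwrite('pics/t17z.png',cv2.resize(i,None,fx=3,fy=3,interpolation=cv2.INTER_CUBIC))"
```

```text
t 21.52 th 101.2 r 55.1 z 0.1376 Frad 0.4 Ftan(cw) -0.3 Fz -1.5 yaw 0.28 gap 0.2
[[-0.001, -0.005, -0.0], [-0.001, -0.01, -0.0], [-0.001, -0.014, -0.0]]
t 21.77 th 88.8 r 55.2 z 0.1379 Frad -1.1 Ftan(cw) -0.8 Fz -1.1 yaw 0.29 gap -0.1
[[0.0, -0.005, -0.0], [0.001, -0.01, 0.0], [0.002, -0.014, 0.0]]
t 22.02 th 76.3 r 55.1 z 0.1382 Frad -1.1 Ftan(cw) -1.0 Fz 0.3 yaw 0.28 gap 0.2
[[0.001, -0.005, 0.0], [0.003, -0.009, 0.0], [0.005, -0.013, 0.0]]
```

View pics/t17z.png

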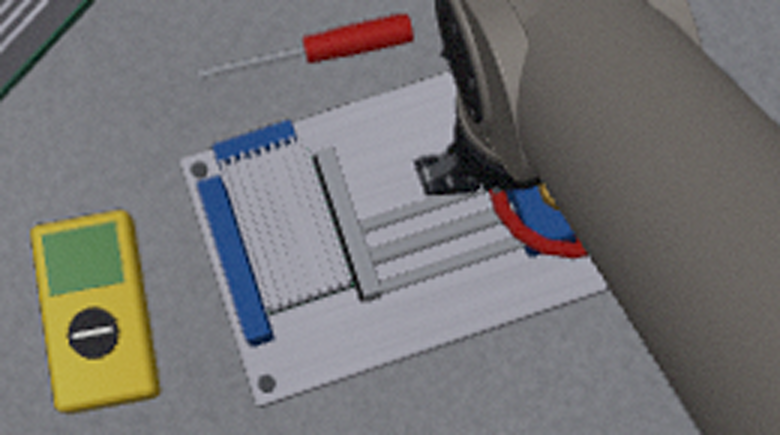

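```bash

python3 -m inch '{"grip":[-1,-1,-1],"dp":[[0.001,-0.005,0],[0.003,-0.009,0],[0.003,-0.009,0]],"turn":[0,0,0]}' >/dev/null && python3 chk.py && python3 -m inch '{"grip":[-1,-1,-1],"dp":[[0.002,-0.004,0],[0.005,-0.0085,0],[0.005,-0.0085,0]],"turn":[0,0,0]}' >/dev/null && python3 chk.py && python3 -m inch '{"grip":[-1,-1,-1],"dp":[[0.003,-0.004,0],[0.0065,-0.007,0],[0.0065,-0.007,0]],"turn":[0,0,0]}' >/dev/null && python3 chk.py
```

```text
t 22.32 th 65.5 r 55.9 z 0.1386 Frad -0.4 Ftan(cw) -0.2 Fz -0.4 yaw 0.3 gap 0.1
[[0.003, -0.004, 0.001], [0.006, -0.008, 0.001], [0.008, -0.012, 0.001]]
t 22.57 th 59.3 r 56.3 z 0.1376 Frad -1.0 Ftan(cw) -12.5 Fz 6.5 yaw 0.35 gap -0.3
[[0.004, -0.003, -0.0], [0.007, -0.007, -0.0], [0.01, -0.011, -0.0]]
```

```bash

python3 -m inch '{"grip":[-1,-1,-1],"dp":[[0.002,-0.003,0],[0.003,-0.005,0],[0.003,-0.005,0]],"turn":[0,0,0]}' >/dev/null ; python3 chk.py; python3 -m inch '{"grip":[-1,-1,-1],"dp":[[0.002,-0.003,0],[0.003,-0.005,0],[0.003,-0.005,0]],"turn":[0,0,0]}' >/dev/null ; python3 chk.py;  python3 -c "
from h import *
snap('wrist','w18.png')"
```

```text
t 22.82 th 58.4 r 56.8 z 0.1368 Frad -2.6 Ftan(cw) -18.2 Fz 12.1 yaw 0.41 gap 0.1
[[0.004, -0.003, -0.001], [0.007, -0.007, -0.001], [0.011, -0.01, -0.001]]
t 23.07 th 58.1 r 56.9 z 0.136 Frad -1.8 Ftan(cw) -20.3 Fz 13.8 yaw 0.47 gap -0.2
[[0.004, -0.003, -0.002], [0.007, -0.007, -0.002], [0.011, -0.01, -0.002]]
```

View pics/w18.png

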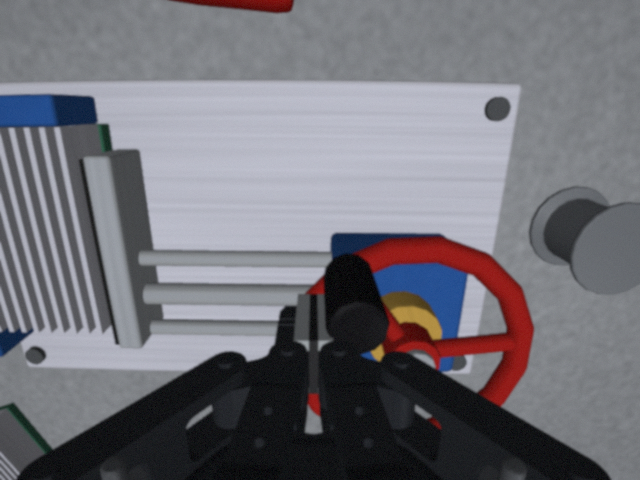

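```bash

python3 -m inch '{"grip":[-1,-1,-1,-1,-1,-1,-1,-1],"dp":[[-0.006,0.008,0],[-0.008,0.010,-0.02],[-0.008,0.010,-0.06],[-0.008,0.010,-0.08],[0.01,0.05,-0.09],[0.02,0.08,-0.09],[0.02,0.10,-0.09],[0.02,0.10,-0.09]],"turn":[0,0,0,0,0.4,0.4,0.4,0.4]}'; python3 -c "
from h import *
snap('wrist','w19.png');to((0,0,0))"
```

```text
t: 23.78
tcp_pos: [0.4829, -0.0769, 0.2276]
tcp_rot: [[0.267, -0.964, -0.013], [-0.964, -0.267, 0.001], [-0.004, 0.013, -1.0]]
wrist_force: [-1.1, -0.3, 0.7]
finger_gap: 0.0001
t 23.83 tcp_c [-98.5 -98.4 227.9] yawerr(deg tool turn) -0.06 dp [ -97.4 -100.8  227.3] F_c [ 0.3  0.3 -0.5] gap 0.1
```

View pics/w19.png

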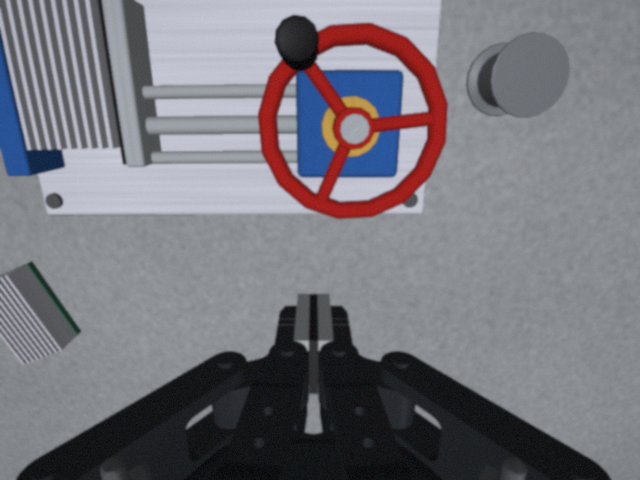

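```bash
python3 -c "
from h import *
hk('w19.png',(354,128),(296,40))
ct(-8,.055,.2)
c=load('w19.png')
print([w2c(onz(c,*p,.059))*1000 for p in[(124,160),(113,60)]],[w2c(onz(c,*p,.065))*1000 for p in[(118,148),(28,150)]])
"
```

```text
hub [ -28.3 -124. ] crank [ 14.6 -91.2] 54.0 37.4
t 23.83 tcp_c [-98.5 -98.4 227.9] yawerr(deg tool turn) -0.06 dp [  33.5 -124.1   26.4] F_c [ 0.3  0.3 -0.5] gap 0.1
[array([-53.47258558,  47.5761361 ,  59.        ]), array([17.61529733, 44.23464136, 59.        ])] [array([-43.74029774,  47.60553392,  65.        ]), array([-44.16875513, 118.44454799,  65.        ])]
```

```bash
python3 -m inch '{"grip":[-1,-1,-1,-1,-1,-1,-1],"dp":[[0.03,-0.03,0.01],[0.034,-0.07,0.02],[0.034,-0.11,0.02],[0.034,-0.124,0.02],[0.034,-0.124,0.05],[0.034,-0.124,0.085],[0.034,-0.124,0.088]],"turn":[0,0,0,0,0,0,0]}'; python3 -c "
from h import *
crank(-6,8,z=.138,off=np.zeros(2))"
```

```text
t: 24.42
tcp_pos: [0.6109, -0.0735, 0.1327]
tcp_rot: [[0.27, -0.963, -0.019], [-0.963, -0.27, 0.003], [-0.008, 0.017, -1.0]]
wrist_force: [-2.0, -0.5, -1.3]
finger_gap: -0.0
t 24.42 th -6.6 r 52.8 z 0.1327 Frad -2.0 Ftan(cw) 0.2 Fz -1.3 yaw 0.04 gap -0.0
[[-0.006, -0.002, -0.005], [-0.011, -0.002, -0.005], [-0.017, -0.001, -0.005], [-0.023, 0.0, -0.005], [-0.028, 0.002, -0.005], [-0.033, 0.005, -0.005], [-0.038, 0.008, -0.005], [-0.042, 0.011, -0.005]]
```

```bash
python3 -m inch '{"grip":[-1,-1,-1,-1,-1,-1,-1,-1],"dp":[[-0.006,-0.002,-0.005],[-0.011,-0.002,-0.005],[-0.017,-0.001,-0.005],[-0.023,0,-0.005],[-0.028,0.002,-0.005],[-0.033,0.005,-0.005],[-0.038,0.008,-0.005],[-0.042,0.011,-0.005]],"turn":[0,0,0,0,0,0,0,0]}'; python3 -c "
from h import *
crank(-6,8,z=.138,off=np.zeros(2))"
```

```text
t: 25.08
tcp_pos: [0.589, -0.0356, 0.1389]
tcp_rot: [[0.27, -0.963, -0.017], [-0.963, -0.27, 0.003], [-0.008, 0.016, -1.0]]
wrist_force: [1.1, -3.4, -0.7]
finger_gap: 0.0
t 25.08 th 41.1 r 55.2 z 0.1389 Frad -2.3 Ftan(cw) 2.8 Fz -0.7 yaw 0.06 gap 0.0
[[-0.004, 0.004, 0.001], [-0.008, 0.009, 0.001], [-0.011, 0.013, 0.001], [-0.014, 0.018, 0.001], [-0.016, 0.024, 0.001], [-0.017, 0.029, 0.001], [-0.018, 0.035, 0.002], [-0.019, 0.041, 0.002]]
```

```bash
python3 -m inch '{"grip":[-1,-1,-1,-1,-1,-1,-1,-1],"dp":[[-0.004,0.004,0],[-0.008,0.009,0],[-0.011,0.013,0],[-0.014,0.018,0],[-0.016,0.024,0],[-0.017,0.029,0],[-0.018,0.035,0],[-0.019,0.041,0]],"turn":[0,0,0,0,0,0,0,0]}'; python3 -c "
from h import *
crank(-4,4,z=.138,off=np.zeros(2));snap('wrist','w20.png')"
```

```text
t: 25.75
tcp_pos: [0.5442, -0.0286, 0.1398]
tcp_rot: [[0.27, -0.963, -0.017], [-0.963, -0.27, 0.003], [-0.007, 0.015, -1.0]]
wrist_force: [3.6, -1.6, 0.7]
finger_gap: -0.0001
t 25.75 th 89.7 r 55.2 z 0.1398 Frad -2.5 Ftan(cw) 3.0 Fz 0.7 yaw 0.06 gap -0.1
[[0.0, 0.004, 0.002], [0.001, 0.008, 0.002], [0.001, 0.011, 0.002], [0.002, 0.015, 0.002]]
```

View pics/w20.png

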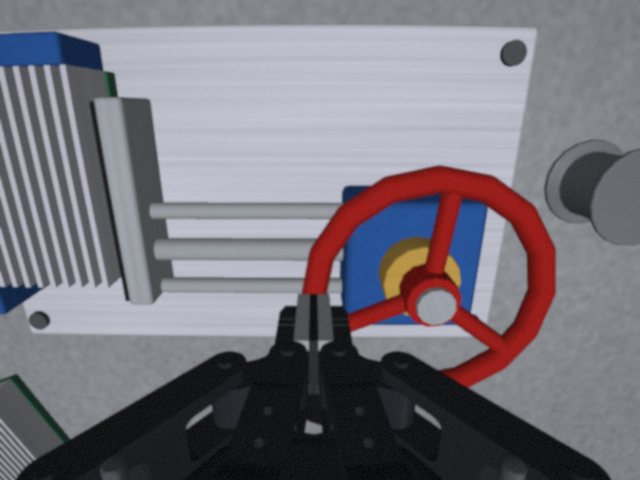

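```bash
python3 -c "
from h import *
c=load('w20.png')
h=w2c(onz(c,436,306,.112))
for p in [(451,197),(503,347),(350,325)]:
  k=w2c(onz(c,*p,.098));d=k-h;print(k*1000,np.degrees(np.arctan2(d[1],d[0])))
c=load('w19.png');h=w2c(onz(c,354,128,.112))
for p in [(434,119),(322,200),(302,59)]:
  k=w2c(onz(c,*p,.098));d=k-h;print(k*1000,np.degrees(np.arctan2(d[1],d[0])))
"
```

```text
[  18.26063103 -129.83802926   98.        ] -6.984922191924035
[ -60.42434013 -167.02978674   98.        ] -126.90731229999209
[-47.13778014 -87.52742011  98.        ] 117.32786824726716
[ -23.27311079 -176.50676392   98.        ] -84.56603620133421
[ -76.40159073 -105.02149142   98.        ] 158.5158813341527
[ 11.87567823 -92.41871713  98.        ] 38.15941226183558
```

```bash
python3 -m inch '{"grip":[-1,-1,-1,-1,-1],"dp":[[0,0.004,0],[0.001,0.008,0],[0.001,0.011,0],[0.002,0.0135,0],[0.002,0.0135,0]],"turn":[0,0,0,0,0]}'; python3 -c "
from h import *
crank(-4,4,z=.138,off=np.zeros(2))";  python3 -m inch '{"grip":[-1,-1,-1,-1,-1,-1,-1],"dp":[[-0.004,-0.01,0],[-0.004,-0.012,-0.02],[-0.004,-0.012,-0.06],[-0.0,-0.010,-0.1],[0.01,0.02,-0.11],[0.02,0.06,-0.11],[0.02,0.07,-0.11]],"turn":[0,0,0,0,0,0,0]}'; python3 -c "
from h import *
snap('wrist','w21.png');to((0,0,0))"
```

```text
t: 26.22
tcp_pos: [0.5295, -0.0346, 0.1398]
tcp_rot: [[0.27, -0.963, -0.02], [-0.963, -0.27, 0.003], [-0.008, 0.018, -1.0]]
wrist_force: [1.5, 0.5, 0.3]
finger_gap: 0.0002
t 26.22 th 106.1 r 55.5 z 0.1398 Frad -0.4 Ftan(cw) 1.6 Fz 0.3 yaw 0.02 gap 0.2
[[0.002, 0.003, 0.002], [0.003, 0.007, 0.002], [0.005, 0.01, 0.002], [0.007, 0.014, 0.002]]
t: 26.8
tcp_pos: [0.4657, -0.0759, 0.2509]
tcp_rot: [[0.266, -0.964, -0.023], [-0.964, -0.266, 0.001], [-0.007, 0.022, -1.0]]
wrist_force: [-1.1, -0.4, -1.0]
finger_gap: 0.0003
t 26.85 tcp_c [-117.5  -92.8  250.5] yawerr(deg tool turn) -0.21 dp [ -91.4 -122.8  248.5] F_c [-3.2  1.  -0.3] gap -0.1
```

View pics/w21.png

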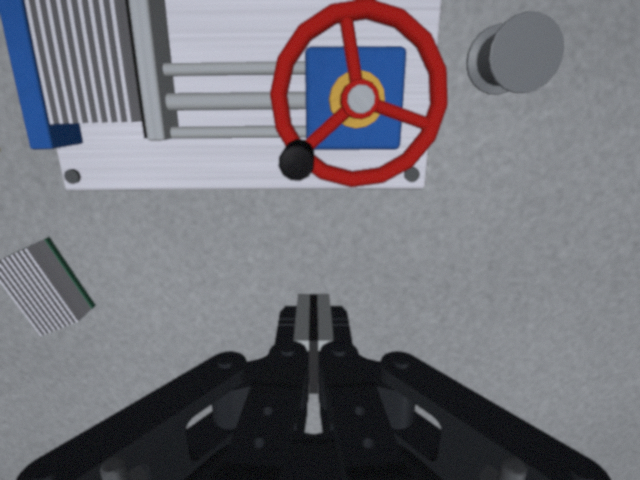

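```bash
python3 -c "
from h import *
hk('w21.png',(361,100),(296,159))
c=load('w21.png');h=w2c(onz(c,361,100,.112))
for p in [(347,20),(427,124),(304,148)]:
  k=w2c(onz(c,*p,.098));d=k-h;print(np.degrees(np.arctan2(d[1],d[0])))
"
python3 -m inch '{"grip":[-1,-1,-1,-1,-1,-1,-1,-1],"dp":[[0.03,0.01,-0.03],[0.06,0.02,-0.03],[0.1,0.03,-0.03],[0.14,0.03,-0.03],[0.18,0.03,-0.03],[0.22,0.03,-0.03],[0.25,0.03,-0.03],[0.25,0.03,-0.03]],"turn":[0,0,0,0,0,0,0,0]}'
python3 -c "
from h import *
snap('top','t22.png')
i=cv2.imread('pics/t22.png')[165:310,190:450]
cv2.imwrite('pics/t22z.png',cv2.resize(i,None,fx=3,fy=3,interpolation=cv2.INTER_CUBIC))
snap('side','s22.png');
i=cv2.imread('pics/s22.png')[170:350,230:420]
cv2.imwrite('pics/s22z.png',cv2.resize(i,None,fx=3.3,fy=3.3,interpolation=cv2.INTER_CUBIC))"
```

```text
hub [ -29.5 -124.4] crank [-62.6 -83.2] 52.8 128.9
10.545888022992724
-107.90049371924997
130.30774832833978
t: 27.52
tcp_pos: [0.5036, -0.3307, 0.2778]
tcp_rot: [[0.259, -0.966, -0.026], [-0.966, -0.259, -0.001], [-0.006, 0.025, -1.0]]
wrist_force: [-0.8, -0.1, -0.7]
finger_gap: 0.0006
```

View pics/t22z.png

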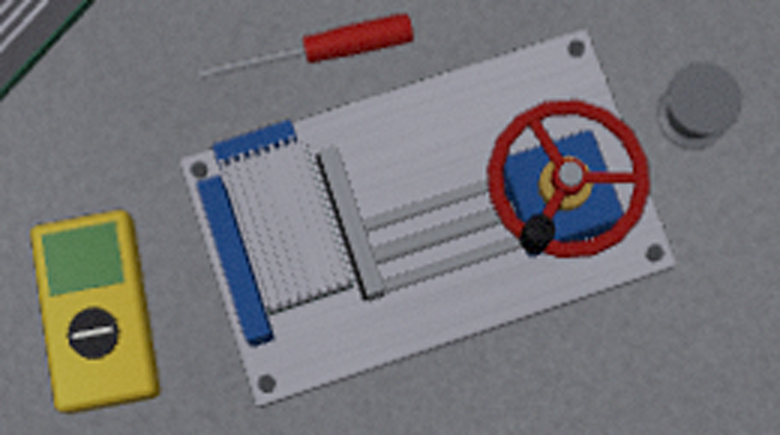

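View pics/s22z.png

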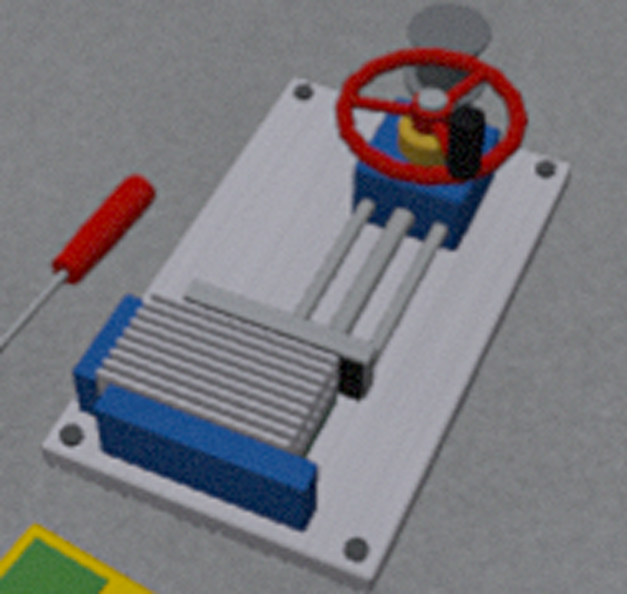

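```bash
python3 -c "
from h import *
a=cv2.imread('pics/s3.png')[250:315,250:335];b=cv2.imread('pics/s22.png')[250:315,250:335]
cv2.imwrite('pics/cmp.png',cv2.resize(np.vstack([a,b]),None,fx=4.5,fy=4.5,interpolation=cv2.INTER_CUBIC))
for f,e,b in [('w4.png',(300,199),(300,262)),('w19.png',(70,150),(150,214)),('w21.png',(95,123),(150,188))]:
  c=load(f);print(f,w2c(onz(c,*e,.065))[0]*1000,'bed edge',w2c(onz(c,*b,.02))[0]*1000)
c=load('t22.png');z=lambda u,v:(u/3+190,v/3+165)
for p in [(276,309),(354,283),(224,160),(300,140)]: print((w2c(onz(c,*z(*p),.065))*1000).round(1))
"
```

```text
w4.png -44.01019328774856 bed edge -108.29286548483898
w19.png -44.70684248474556 bed edge -107.80351791938001
w21.png -44.106529557856284 bed edge -106.83248684903677
[-47.8 111.2  65. ]
[-47.8  49.6  65. ]
[ 74.9 114.3  65. ]
[71.3 54.  65. ]
```

View pics/cmp.png

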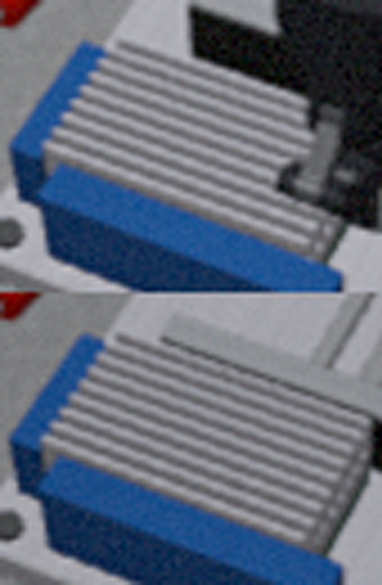

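```bash
python3 -c "
from h import *
s=env.read_state();print(s['t'],s['qvel'],s['wrist_force']);env.hand_in()"
```

```text
27.6167 [-0.02303371 -0.0305421  -0.03754055  0.03374419 -0.00782664 -0.00158679
 -0.00184003] [0.14887169 0.82743509 0.17137386]
the job is handed in; nothing more can be done
```

I slid the module to the end stop, wound the handwheel to its stop and backed it off a quarter turn. I handed the job in at 27.6 s, with the gripper clear of everything.

- **Module:** I pushed it along the bed with the fingers shut until it stopped moving. Further commanded pushes gained only 0.1 mm and the force rose to about 12 N. Before and after the winding, its open end measured between −44 and −45 mm in the cradle's frame in three wrist views. The side views of it against the end stop match to within a pixel, about 1.5 mm. The last top view put the same end at −48 mm, 3 mm off, roughly the scatter I saw in my other top-view measurements. I did not push the module again after winding.
- **Handwheel:** I turned it about 907° (2.5 turns) clockwise. My first method, gripping the crank, slipped off once with about 31 N at the wrist, and a firmer grip started slipping too. I then pushed the crank round from behind with shut fingers, at about 1 to 7 N. At the stop the push rose from about 1 N to 20 N with almost no movement.
- **Back-off:** the crank went from about 37° to about 129–130°, which is about 92° measured against a 90° target, good to a few degrees. By the screw's pitch the jaw is about 3 mm back from its stop, and the last pictures show it off the module.
- **Bystanders:** the multimeter, spool and screwdriver look unmoved in the last top view. I compared that by eye only.

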